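# Put the heel dies away and clamp the chest

### The arm

A 6-joint arm with a two-finger parallel gripper is mounted at the origin on the work surface. World frame = base frame: x ahead of the robot, y to its left, z up, the work surface at z = 0. Lengths are in mm, angles in rad, forces in N, time in s.
With the tool pointing down it reaches from about 350 to 875 mm from the base axis. Payload 4.2 kg.
Tool frame: the origin (TCP) lies at the very end of the fingers, on their centre line; the grasp point (between the pads) lies 19 mm behind it; z points along the fingers, y is the line along which they close (so a half turn about z gives the same grasp; the last joint's range is limited). The gripper opens to 85 mm and grips with 20 to 120 N. Pads are 22 mm wide; open, the fingers measure 114 mm over their backs; the gripper's body (76 mm by 85 mm) begins 54 mm behind the grasp point. The pads swing forward as they close: fully open they stand 13 mm farther back than shut.
Start: joints at [-0.947, 0.385, 0.008, 0, -1.194, -0.259], TCP at [222.991, -583.845, 231.312] pointing down, gripper open.
Joint ranges: [-3.14, 3.14], [-1.21, 2.06], [-1.07, 1.41], [-3.16, 2.05], [-2.99, -0.16], [-3.1, 3.1]. Speed limits (rad/s): [2.79, 2.79, 3.14, 3.14, 3.14, 3.14].

### API

Orientations are given as a unit quaternion [x, y, z, w].
In Python, from bench import monitor, get_image, camera_info, job_done gives the robot as it stands.
- The arm moves only by the tool send_rows, never from a script. Its argument "series" is a list of rows, each a list of 3 entries, a list of its own where there are three numbers: the shift along the tool's x, y, z in mm, then the turn, a rotation vector about the tool's x, y, z in rad, then the finger opening in mm, from 0 to 85.4. A call has 1 to 8 rows; each row shifts and turns the commanded pose from where the row before left it, along the tool's axes as they then stand; what a row does not reach is not made up. A row lasts 1/10 s, in which the tool goes at most 50 mm and 8.59 degrees, less where a joint would pass 70% of its speed; a pose out of reach is approached as far as the arm can. A call with a gripper value outside its range is refused whole. The fingers move at their own pace and stop on an object; the grip force is fixed at half the most. Time passes only in rows, so rows that do not move let the fingers close. It gives the time, the measured TCP pose, the force, the opening and the grip force at its end, in the units of the state.
- monitor.read_state(): the state, without advancing time (a new reading comes with each control period).
- get_image(name): name is "scene" or "top" or "wrist"; returns the picture (480x640x3 uint8, red, green, blue); there is no depth.
- camera_info(name): a dict with "intrinsics" (3x3 intrinsics, pixels), "R" (3x3) and "t" (3): a world point X has camera coordinates R X + t. Camera axes: x right, y down, z forward; pixel columns grow to the right and rows downward; lengths in mm; the calibration is good to about 2 mm. A picture is of the moment at which its call begins: read the wrist's pose just before it. camera_info takes no time and is no camera call; for the wrist camera it gives the pose at the moment of the call.
- job_done(): hands the job in; it is judged then, once.
The state is a dict: "clock": time; "joints": joint angles; "joint_vel": joint speeds; "joint_efforts": joint torques, N m; "position": TCP position; "ee_rot": TCP orientation; "contact_force": force on the tool from outside, world axes, zero at the start; "wrist_torque": the same for the moment, N m; "gripper_width": finger opening in mm; "grasp_force": force on a finger pad.
Only numpy, scipy, OpenCV 4.12 (cv2) and the standard library are available. Lean on these libraries where they do the work, as an engineer would, in place of code of your own. Each camera call takes 0.05 s, during which the arm holds its last target. There are 200 camera calls.

### The job

Put the heel-cutting dies away: lift each die that hangs on the rack up and off its hook and set it down inside the open green chest. When all are in, lay the loose lid squarely on the chest so that it sits fully home, then swing both orange-ended clamps all the way down onto the lid. Leave the jar, the brush and the wooden last where they are.

Things in the scene. Friction and masses are not known exactly. Their poses are not given: they have to be found in the camera images.
- rack: fixed rack, origin at bench level, front to its -x. Rail board 340 mm long (y), z 140 to 210, front face at x 46, on end posts; foot plate 12 thick, x -50 to 70. Four flat hooks at y -120, -40, 40, 120 mm: 14 wide, 6 thick, top at z 180, from the board to x -32 mm; tip 6 thick, 14 above the top. Dies hang near x 0; lift 20 to 35 mm, then draw 70 mm to -x
- die_red: steel heel die, red head, 350 g. Origin centre of underside, z up. Open D ring 60 x 60 mm, 18 high; uprights at y +-27 to a crossbar along y, 60 long, 14 wide, underside z 66, top 76; round head 32 across, z 76 to 112 (grip here). Window under the crossbar 48 x 48 mm, open along x: the hook passes through it. Starts hanging on a hook; None from the start = absent
- die_yellow: steel heel die, yellow head, 350 g. Origin centre of underside, z up. Open D ring 60 x 60 mm, 18 high; uprights at y +-27 to a crossbar along y, 60 long, 14 wide, underside z 66, top 76; round head 32 across, z 76 to 112 (grip here). Window under the crossbar 48 x 48 mm, open along x: the hook passes through it. Starts hanging on a hook; None from the start = absent
- die_blue: steel heel die, blue head, 350 g. Origin centre of underside, z up. Open D ring 60 x 60 mm, 18 high; uprights at y +-27 to a crossbar along y, 60 long, 14 wide, underside z 66, top 76; round head 32 across, z 76 to 112 (grip here). Window under the crossbar 48 x 48 mm, open along x: the hook passes through it. Starts hanging on a hook; None from the start = absent
- die_green: steel heel die, green head, 350 g. Origin centre of underside, z up. Open D ring 60 x 60 mm, 18 high; uprights at y +-27 to a crossbar along y, 60 long, 14 wide, underside z 66, top 76; round head 32 across, z 76 to 112 (grip here). Window under the crossbar 48 x 48 mm, open along x: the hook passes through it. Starts hanging on a hook; None from the start = absent
- chest: fixed green open chest; origin at table level under its centre, z up. Outside 180 x 180 mm, inside 170 x 170 mm, floor at z = 8 mm, rim at z = 130 mm. Room for four dies standing two by two, at x, y = +-42 mm. Its clamps stand at the middle of the -x side (near) and of the +x side (far)
- lid: loose green lid 176 x 176 mm, 400 g, on the bench, handle up. Origin centre of underside, z up. Lip 162 x 162 mm, z 0 to 10, goes inside the chest's walls (4 mm play each way); plate z 10 to 20; black bar handle along y over the centre, 64 long, 14 wide, z 46 to 60, open below. Seated, its origin is 120 mm above the chest's; fits in any quarter turn
- clamp_near (a joint): angle of the clamp on the chest's -x side, rad: 0 = fully down, level, arm pointing to the chest's middle; about 1.5 = standing up, open; 1.75 = end stop. Stiff hinge (0.15 N m): stays where it is left, no spring. The hinge runs along the chest's y
- clamp_far (a joint): the same for the clamp on the chest's +x side
- clamp_near_hinge (a point): hinge axis of the near clamp, 147 mm above the bench, 108 mm from the chest's centre. The arm is a bar 14 mm wide, 12 mm thick, centred on the axis and reaching 70 mm from it; when down its underside is 1 mm above the seated lid's top
- clamp_far_hinge (a point): the same for the far clamp
- clamp_near_tip (a point): end of the near clamp's arm (orange), on its centre line, 70 mm from the hinge axis
- clamp_far_tip (a point): the same for the far clamp
- jar: bystander: amber glass jar with a black cap, 72 mm across, 90 mm high, origin at the centre of its underside
- brush: bystander: wooden shoe brush 150 x 50 x 47 mm, lying bristles down, length along its x, origin at the centre of its underside
- last: bystander: wooden shoe last 200 x 60 x 82 mm, length along its x, origin at the centre of its underside
Mind the look-alikes: they are no part of the job. What is shaped like the die_red but pink is not meant.

How it is judged (in metres and radians):
On the way, in this order (a step that is already met when the one before it is completed fails the run):
1. every die is inside the chest (x of die_red in the frame of chest between -0.085 and 0.085 m and y of die_red in the frame of chest between -0.085 and 0.085 m and z of each of die_red, die_yellow, die_blue, die_green in the frame of chest below 0.1 m and x of die_yellow in the frame of chest between -0.085 and 0.085 m and y of die_yellow in the frame of chest between -0.085 and 0.085 m and x of die_blue in the frame of chest between -0.085 and 0.085 m and y of die_blue in the frame of chest between -0.085 and 0.085 m and x of die_green in the frame of chest between -0.085 and 0.085 m and y of die_green in the frame of chest between -0.085 and 0.085 m), for 0.2 s.
2. the lid sits on the chest, fully home (horizontal distance between lid and chest below 0.009 m and z of lid in the frame of chest between 0.112 and 0.124 m and angle between lid's own z axis and vertical below 0.04 rad), for 0.2 s.
3. both clamps are down on the lid (all of step 2 and value of joint each of clamp_near, clamp_far below 0.1 rad), for 0.2 s.
At the end, for the whole second after the job is handed in: every die is inside the chest (origin within 85 mm of its centre along its x and y, under 100 mm high), the lid level and home (centre within 9 mm, at most 4 mm high) and at rest, both clamps within 0.1 rad of fully down (all of step 1 and all of step 3 and linear speed of lid below 0.02 m/s); the robot touches nothing.
It fails at once if a bystander (jar) was moved more than 40 mm or tipped over (distance of jar from where it was at the start of the episode above 0.04 m or angle between jar's own z axis and vertical above 0.5 rad).
It fails at once if a bystander (brush) was moved more than 40 mm or tipped over (distance of brush from where it was at the start of the episode above 0.04 m or angle between brush's own z axis and vertical above 0.5 rad).
It fails at once if a bystander (last) was moved more than 40 mm or tipped over (distance of last from where it was at the start of the episode above 0.04 m or angle between last's own z axis and vertical above 0.5 rad).
Of die_red, die_yellow, die_blue, die_green only 2 to 4 are there at a start; the rules pass over those that are not, and their reading is None.
At some moment in a run one of lid may be knocked a few centimetres aside while the robot is not near it.
Once in a run the grip may slacken for a moment while it holds something.
It also fails if it takes over 210 s, if anything falls off the work surface, if the arm or the gripper's body presses on something with over 40 N, if the wrist force passes 120 N, or if a joint passes its speed limit or range.

## Working session

There is one attempt and no reset: what is moved stays moved. The work goes in short steps, Python scripts to look and compute and a tool call to move; the robot and the scene stay as the last step left them, time stands still between calls to the robot, and variables do not carry over. Pictures are saved under pics/ and viewed, at most 14 in all, crops included, and the job is handed in when it is done.

Besides the shell and the picture viewer there is one more tool, called after "Request:" in YAML: its name, and indented under it one key for each argument. send_rows: Moves the arm, as the interface text tells. Its arguments: {"type":"object","properties":{"series":{"type":"array"}},"required":["series"]}

```bash
mkdir -p pics; ls; cat > h.py <<'E'
import numpy as np, cv2
from bench import monitor,get_image,camera_info,job_done
def snap(n,f):
    ci=camera_info(n); im=get_image(n); cv2.imwrite('pics/'+f,im[:,:,::-1]); return im,ci
def ray(ci,u,v,z):
    K=np.array(ci['intrinsics']);R=np.array(ci['R']);t=np.array(ci['t'])
    d=R.T@np.linalg.inv(K)@np.array([u,v,1.]);c=-R.T@t
    return c+d*(z-c[2])/d[2]
def proj(ci,X):
    p=np.array(ci['R'])@np.array(X,float)+np.array(ci['t']);p=np.array(ci['intrinsics'])@p;return p[:2]/p[2]
E
python3 - <<'E'
from h import *
for n in('top','scene'):
    im,ci=snap(n,n+'0.png');R=np.array(ci['R']);print(n,-R.T@np.array(ci['t']),R.tolist(),ci['intrinsics'])
print(monitor.read_state())
E
```

```text
pics
top [ 430.00509042   81.68804063 1301.48268192] [[-0.026237911853296433, -0.9996493804836118, 0.0035620331707636173], [-0.9976716795039048, 0.025961283438374425, -0.06306529693968081], [0.06295071006300385, -0.00520844131802969, -0.9980030462085775]] [[436.23707361   0.         312.06391911]
 [  0.         436.23707361 243.90224714]
 [  0.           0.           1.        ]]
scene [1271.94569429  -86.90048109 1479.24923581] [[0.18534444035825434, 0.982657196856849, 0.0056808356538139435], [0.8546722626838215, -0.15834613795287575, -0.4944308080958612], [-0.484956453537019, 0.0964952540845869, -0.869198426201951]] [[550.77752084   0.         310.17789819]
 [  0.         550.77752084 245.2137217 ]
 [  0.           0.           1.        ]]
{'clock': 0.1, 'joints': array([-9.47418416e-01,  3.85465002e-01,  6.77548656e-03, -4.05123675e-04,
       -1.19397925e+00, -2.58587291e-01]), 'joint_vel': array([ 0.0011843 , -0.00081926,  0.00431355,  0.00155366, -0.00095707,
       -0.00055511]), 'joint_efforts': array([-4.45814221e-04, -3.93319380e+01,  1.88929510e+01,  4.19789940e+00,
       -2.55735315e-03,  2.56028721e-05]), 'position': array([ 222.79430366, -583.39855126,  230.34932845]), 'ee_rot': array([-1.81312113e-01,  9.83425140e-01,  9.27018771e-04, -2.29337582e-04]), 'contact_force': array([ 0.50322593, -0.31584561, -0.31105424]), 'wrist_torque': array([ 0.0080869 ,  0.03297057, -0.01588253]), 'grasp_force': 0.0, 'gripper_width': 85.6866700020846}
```

View pics/top0.png

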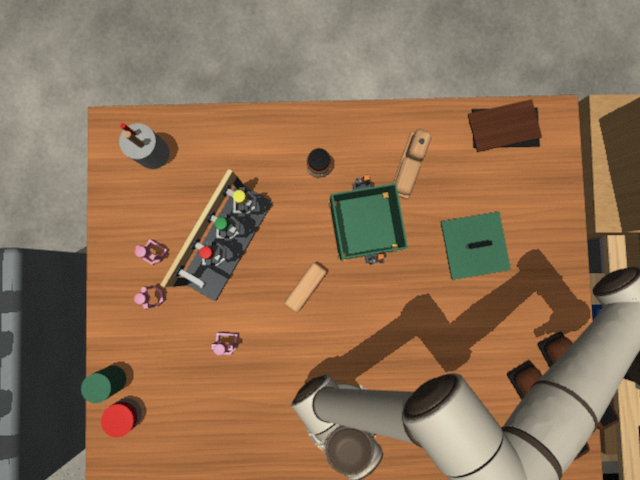

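View pics/scene0.png

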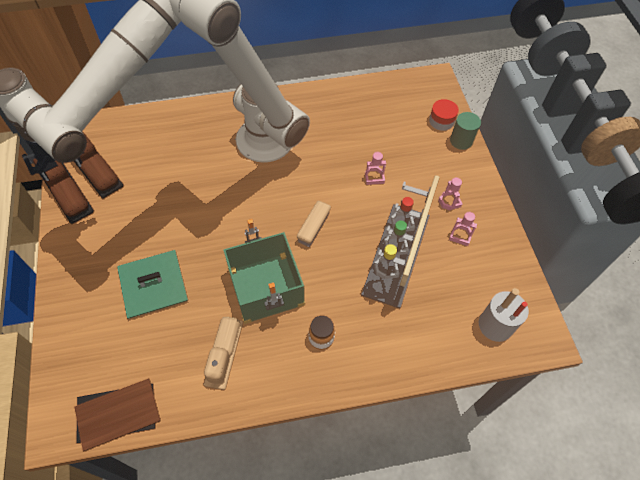

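The top view shows three dies (red about (206,253), green (221,223), yellow (239,196)) on the rack. The chest is near (368,222), the lid near (476,245), the jar (318,162), the last (412,162), the brush (306,286), and pink decoys lie outside the rack. Next I measure by colour.

```bash
cat > m.py <<'E'
from h import *
def tri(a,ua,b,ub):
    A=[];B=[]
    for ci,(u,v) in((a,ua),(b,ub)):
        P=np.array(ci['intrinsics'])@np.c_[ci['R'],ci['t']]
        for k,w in((0,u),(1,v)):
            r=P[k]-w*P[2];s=np.linalg.norm(r[:3]);A.append(r[:3]/s);B.append(-r[3]/s)
    x,res,_,_=np.linalg.lstsq(np.array(A),np.array(B),rcond=None);return x,res
def blobs(im,lo,hi,amin):
    hsv=cv2.cvtColor(im,cv2.COLOR_RGB2HSV);m=cv2.inRange(hsv,lo,hi)
    if lo[0]<2: m|=cv2.inRange(hsv,(176,lo[1],lo[2]),(179,255,255))
    n,l,s,c=cv2.connectedComponentsWithStats(m)
    return [(s[i][4],c[i].round(1),s[i][:4],(l==i)) for i in range(1,n) if s[i][4]>=amin]
E
python3 - <<'E'
from m import *
d={n:(cv2.imread(f'pics/{n}0.png')[:,:,::-1].copy(),camera_info(n)) for n in('top','scene')}
C={'red':((0,190,110),(4,255,255)),'yellow':((26,170,120),(33,255,255)),'green':((55,160,80),(75,255,255)),'orange':((8,190,150),(16,255,255)),'chest':((65,80,30),(85,255,255))}
for k,(lo,hi) in C.items():
  for n in d:
    for a,c,b,l in blobs(d[n][0],lo,hi,8):
        print(k,n,a,c,b)
        if k=='chest' and a>1000:
            cn=cv2.findContours(l.astype(np.uint8),cv2.RETR_EXTERNAL,cv2.CHAIN_APPROX_NONE)[0][0]
            r=cv2.boxPoints(cv2.minAreaRect(cn));print('  rect',r.round(1).tolist())
            z=130 if abs(c[0]-(368 if n=='top' else 264))<30 else 20
            q=cv2.approxPolyDP(cv2.convexHull(cn),8,True)[:,0]
            P=np.array([ray(d[n][1],*p,z) for p in q]);print(q.tolist(),P.round(0).tolist(),P.mean(0))
im=d['top'][0]
a=cv2.resize(im[150:310,150:300],None,fx=4,fy=3.75,interpolation=2)[:600]
cv2.imwrite('pics/rk.png',a[:,:,::-1])
im=d['top'][0]; cv2.imwrite('pics/ch.png',cv2.resize(im[160:290,300:520],None,fx=3.5,fy=3.5,interpolation=2)[:,:,::-1])
E
```

```text
red top 20 [122.8 125.5] [121 123   5   6]
red top 8 [206.  247.2] [204 247   6   2]
red top 559 [116.2 421.7] [102 404  32  33]
red top 9 [108.9 408.3] [107 406   5   5]
orange top 8 [381.6 254.6] [380 254   4   3]
chest top 4320 [367.3 221.4] [330 184  77  75]
  rect [[328.0, 194.39999389648438], [395.20001220703125, 182.60000610351562], [406.79998779296875, 247.89999389648438], [339.6000061035156, 259.79998779296875]]
[[395, 184], [406, 247], [340, 258], [331, 195]] [[661.0, -154.0, 130.0], [489.0, -177.0, 130.0], [464.0, 2.0, 130.0], [635.0, 21.0, 130.0]] [562.33223704 -77.13127935 130.        ]
chest top 3306 [474.9 245.3] [441 213  69  66]
  rect [[440.8999938964844, 221.3000030517578], [498.79998779296875, 210.8000030517578], [509.3999938964844, 268.8999938964844], [451.3999938964844, 279.5]]
[[498, 213], [509, 269], [452, 278], [441, 222]] [[588.0, -478.0, 20.0], [422.0, -501.0, 20.0], [400.0, -333.0, 20.0], [566.0, -308.0, 20.0]] [ 493.97436284 -404.86805946   20.        ]
chest top 141 [221.4 223.3] [215 217  14  13]
chest top 1028 [101.5 384.5] [ 81 366  44  37]
  rect [[7
[... 248 characters left out ...]
.0857779  700.40026711  20.        ]
chest scene 8 [225.1 250.9] [224 249   4   6]
chest scene 2050 [143.6 284.2] [118 250  69  68]
  rect [[112.80000305175781, 267.29998779296875], [174.0, 249.89999389648438], [188.3000030517578, 300.1000061035156], [127.19999694824219, 317.5]]
[[186, 299], [127, 317], [118, 266], [174, 250]] [[568.0, -310.0, 20.0], [593.0, -478.0, 20.0], [424.0, -501.0, 20.0], [399.0, -333.0, 20.0]] [ 495.88768287 -405.65928727   20.        ]
chest scene 13 [227.5 262. ] [226 256   4  13]
chest scene 14 [148.5 280.9] [145 280   9   3]
chest scene 17 [271.1 283.1] [267 281  10   7]
chest scene 12 [168.3 287.8] [166 285   7   5]
chest scene 10 [173.7 302.8] [170 302   9   3]
```

View pics/rk.png

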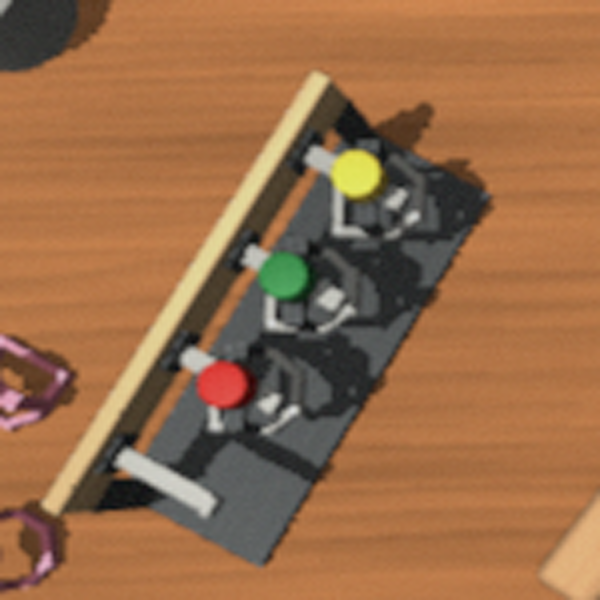

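View pics/ch.png

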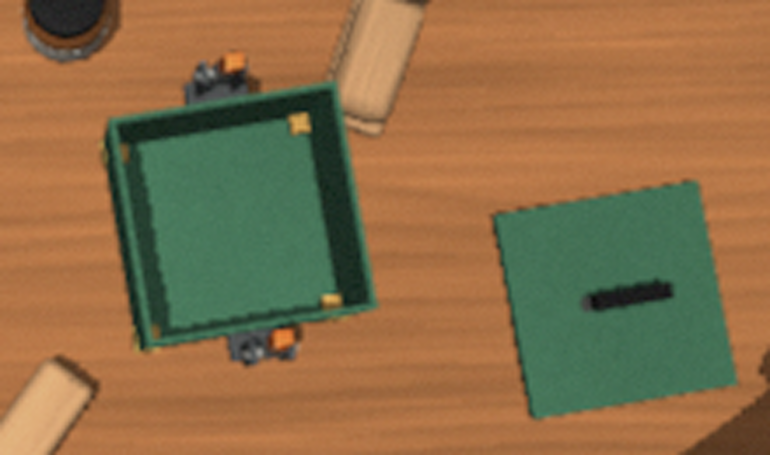

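```bash
python3 - <<'E'
from m import *
d={n:(cv2.imread(f'pics/{n}0.png')[:,:,::-1].copy(),camera_info(n)) for n in('top','scene')}
C={'red':((0,150,120),(8,255,255)),'yellow':((24,150,120),(33,255,255)),'green':((55,120,60),(82,255,255)),'orange':((6,150,120),(17,255,255))}
roi={'top':(170,150,300,310),'scene':(340,170,430,300)}
ro={'top':(350,170,400,280),'scene':(240,215,290,310)}
for k,(lo,hi) in C.items():
  res={}
  for n in d:
    x0,y0,x1,y1=(ro if k=='orange' else roi)[n]
    for a,c,b,l in blobs(d[n][0],lo,hi,12):
        if x0<c[0]<x1 and y0<c[1]<y1:
            res.setdefault(n,[]).append(c); print(k,n,a,c,b,ray(d[n][1],*c,226).round(1) if k!='orange' else ray(d[n][1],*c,217).round(1))
  if k!='orange': print(tri(d['top'][1],res['top'][0],d['scene'][1],res['scene'][0]))
t=d['top'][1]
for p in((231,171),(162.5,285.5)):print(ray(t,*p,210))
f=lambda q,z:ray(t,q[0]/4+150,q[1]/3.75+150,z).round(1)
print('foot corners',f((490,190),12),f((265,565),12));print('hook4 base,tip',f((120,455),180),f((210,500),194))
g=lambda q,z:ray(t,q[0]/3.5+300,q[1]/3.5+160,z).round(1)
print('last',g((370,130),20),'jar',g((67,12),90),'brush',g((65,358),47),'handle',g((590,303),60),g((672,290),60))
print('brush',ray(t,290,302,40),ray(t,318,265,40),'last end',ray(t,425,132,70))
E
```

```text
red top 117 [205.2 252.2] [199 246  13  13] [484.2 340.  226. ]
red scene 120 [407.  203.1] [402 197  12  14] [490.6 337.7 226. ]
(array([484.59177046, 341.62816422, 216.38078827]), array([0.80302094]))
yellow top 105 [239.1 195.5] [233 190  13  13] [623.1 254.3 226. ]
yellow scene 19 [387.9 247.8] [385 245  10   9] [617.4 250.5 226. ]
(array([621.38434759, 250.79928479, 233.47765538]), array([10.20211205]))
green top 118 [220.7 223.2] [215 217  12  13] [555.1 300.9 226. ]Traceback (most recent call last):
  File "<stdin>", line 13, in <module>
KeyError: 'scene'
```

```bash
python3 - <<'E'
from m import *
d={n:(cv2.imread(f'pics/{n}0.png')[:,:,::-1].copy(),camera_info(n)) for n in('top','scene')}
for n,(x0,y0,x1,y1) in {'top':(350,170,400,280),'scene':(240,215,290,310)}.items():
    for a,c,b,l in blobs(d[n][0],(5,140,110),(19,255,255),6):
        if x0<c[0]<x1 and y0<c[1]<y1: print(n,a,c,b,ray(d[n][1],*c,217).round(1))
t=d['top'][1]
print('board',[ray(t,*p,210).round(1) for p in((231,171),(162.5,285.5))])
f=lambda q,z:ray(t,q[0]/4+150,q[1]/3.75+150,z).round(1)
print('foot corners',f((490,190),12),f((265,565),12));print('hook4 base,tip',f((120,455),180),f((210,500),194))
g=lambda q,z:ray(t,q[0]/3.5+300,q[1]/3.5+160,z).round(1)
print('last',g((370,130),20),'jar',g((67,12),90),'handle',g((590,303),60),g((672,290),60))
print('brush',ray(t,290,302,40),ray(t,318,265,40),'last end',ray(t,425,132,70))
E
```

```text
top 26 [385.1 194.8] [383 192   6   6] [ 617.1 -110.5  217. ]
top 13 [394.2 245.8] [392 244   5   4] [ 488.3 -128.5  217. ]
scene 55 [250.  222.7] [246 218   8  10] [469.5 -93.4 217. ]
scene 6 [258.7 228.3] [257 227   4   4] [491.3 -72.8 217. ]
scene 6 [243.  232.3] [242 231   3   4] [ 496.  -115.8  217. ]
scene 11 [288.5 240. ] [287 235   4  11] [ 5.416e+02 -3.000e-01  2.170e+02]
scene 22 [282.7 255.4] [280 253   6   6] [584.7 -22.9 217. ]
scene 785 [249.5 307.6] [220 268  85  68] [ 714.9 -127.4  217. ]
scene 50 [271.8 287.4] [269 283   6  10] [670.5 -64.8 217. ]
board [array([689.1, 276.3, 210. ]), array([404.8, 450.9, 210. ])]
foot corners [643.4 189.4  12. ] [351.8 360.5  12. ]
hook4 base,tip [439.1 416.1 180. ] [407.3 355.3 194. ]
last [ 642.5 -206.3   20. ] jar [732.9  49.5  90. ] handle [ 489.1 -371.1   60. ] [ 497.9 -438.6   60. ]
brush [344.04396421 142.85730787  40.        ] [448.08067929  59.56422009  40.        ] last end [ 821.80555685 -258.1192481    70.        ]
```

```bash
cat > plan.py <<'E'
# usage: plan.py x y z [yawdeg-of-tool-y]; prints turn then shift (in frame after the turn), using the least turn mod pi
import sys
from h import *
from scipy.spatial.transform import Rotation as Ro
s=monitor.read_state();R=Ro.from_quat(s['ee_rot']).as_matrix();p=s['position']
if __name__=='__main__':
    a=[float(v) for v in sys.argv[1:]]
    ty=np.arctan2(R[1,1],R[0,1]);print('pos',p.round(1),'ty deg',np.degrees(ty).round(1),'tilt',np.degrees(np.arccos(-R[2,2])).round(2),'j',s['joints'].round(2))
    y=ty if len(a)<4 else np.radians(a[3])
    d=(y-ty+np.pi/2)%np.pi-np.pi/2;y=ty+d
    Y=np.array([np.cos(y),np.sin(y),0]);Z=np.array([0,0,-1.]);X=np.cross(Y,Z);G=np.c_[X,Y,Z]
    print('turn rotvec',Ro.from_matrix(R.T@G).as_rotvec().round(3));sh=G.T@(np.array(a[:3])-p);print('shift',sh.round(1),'len',np.linalg.norm(sh).round(0))
E
python3 plan.py 430 -330 400; python3 plan.py 430 -330 400 97.8
```

```text
pos [ 222.8 -583.4  230.3] ty deg 110.9 tilt 0.11 j [-0.95  0.39  0.01 -0.   -1.19 -0.26]
turn rotvec [ 0.002 -0.     0.   ]
shift [-283.9  162.8 -169.7] len 369.0
pos [ 222.8 -583.4  230.3] ty deg 110.9 tilt 0.11 j [-0.95  0.39  0.01 -0.   -1.19 -0.26]
turn rotvec [ 0.002 -0.     0.229]
shift [-239.7  222.9 -169.7] len 369.0
```

Request:
send_rows:
  series:
    - [[0,0,-35],[0,0,0.115],85]
    - [[0,0,-35],[0,0,0.115],85]
    - [[-40,37,-17],[0,0,0],85]
    - [[-40,37,-17],[0,0,0],85]
    - [[-40,37,-17],[0,0,0],85]
    - [[-40,37,-17],[0,0,0],85]
    - [[-40,37,-17],[0,0,0],85]
    - [[-40,37,-17],[0,0,0],85]

```text
clock: 0.9
position: [405.9, -361.1, 391.0]
ee_rot: [-0.067, 0.998, 0.0, -0.0]
contact_force: [1.3, -0.9, -0.1]
gripper_width: 85.1
grasp_force: 0.0
```

```bash
python3 - <<'E'
from h import *
s=monitor.read_state();print(s['position'],s['ee_rot'])
im,ci=snap('wrist','w1.png');R=np.array(ci['R']);print(-R.T@np.array(ci['t']),R.round(3),ci['intrinsics'])
E
python3 plan.py 540 -140 420 97.8
```

```text
[ 405.86763048 -361.05536454  390.95577315] [-6.73090043e-02  9.97732129e-01  2.39034461e-04 -1.98981375e-04]
[ 325.48009811 -370.53697365  534.59072486] [[-0.135  0.991  0.   ]
 [ 0.941  0.128  0.312]
 [ 0.309  0.042 -0.95 ]] [[336.86413353   0.         321.23908648]
 [  0.         336.86413353 235.33952159]
 [  0.           0.           1.        ]]
pos [ 410.2 -357.8  393.6] ty deg 98.1 tilt 0.32 j [-0.42  0.17  0.11 -0.   -1.5  -1.01]
turn rotvec [-0.002  0.005  0.005]
shift [-158.1  198.2  -26.4] len 255.0
```

View pics/w1.png

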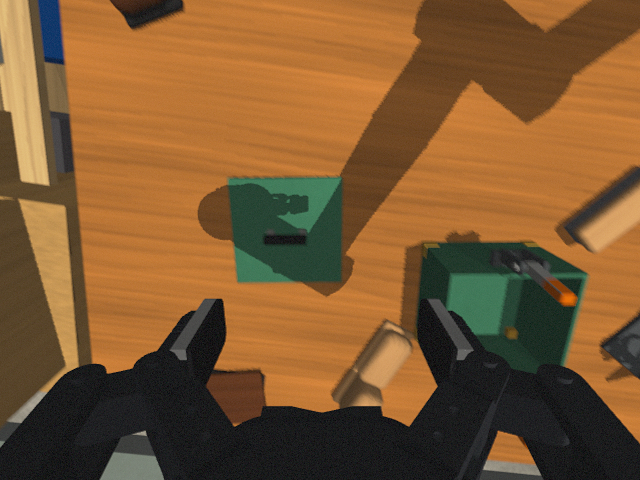

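Wrist view: lid at (287,230) and its handle at (285,239). The near clamp with its orange end is at (565,297), and the chest is at right. I move over the chest for a measured look.

```bash
python3 plan.py 490 -85 450 97.8
```

```text
pos [ 410.2 -357.8  393.6] ty deg 98.1 tilt 0.32 j [-0.42  0.17  0.11 -0.   -1.5  -1.01]
turn rotvec [-0.002  0.005  0.005]
shift [-116.1  259.4  -56.4] len 290.0
```

Request:
send_rows:
  series:
    - [[-16,37,-8],[0,0,0],85]
    - [[-16,37,-8],[0,0,0],85]
    - [[-16,37,-8],[0,0,0],85]
    - [[-17,37,-8],[0,0,0],85]
    - [[-17,37,-8],[0,0,0],85]
    - [[-17,37,-8],[0,0,0],85]
    - [[-17,37,-8],[0,0,0],85]
    - [[0,0,0],[0,0,0],85]

```text
clock: 1.75
position: [486.5, -87.2, 446.8]
ee_rot: [-0.07, 0.998, 0.0, 0.0]
contact_force: [-0.2, -0.2, -0.1]
gripper_width: 84.9
grasp_force: 0.0
```

```bash
python3 - <<'E'
from h import *
im,ci=snap('wrist','w2.png');np.save('w2.npy',np.c_[ci['R'],ci['t'],ci['intrinsics']])
E
python3 plan.py 484 341 320 148.4
```

```text
pos [485.8 -88.7 446.4] ty deg 98.0 tilt 0.03 j [ 0.15  0.08  0.13 -0.   -1.62 -1.58]
turn rotvec [ 0.   -0.   -0.88]
shift [-365.1  226.7  126.4] len 448.0
```

View pics/w2.png

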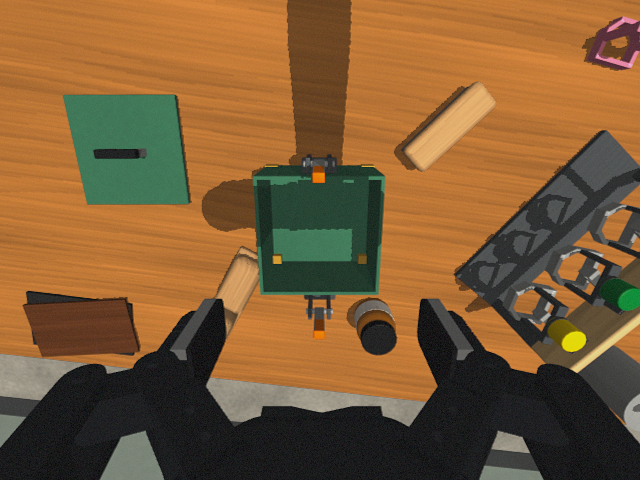

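The chest rim's outer corners are about (253,177), (384,175), (380,295) and (261,295). The orange ends are at (318,175) and (319,334), and the yellow and green heads at (573,337) and (622,294).

```bash
python3 - <<'E'
from m import *
a=np.load('w2.npy');ci=dict(R=a[:,:3],t=a[:,3],intrinsics=a[:,4:])
im=cv2.imread('pics/w2.png')[:,:,::-1].copy()
for A,c,b,l in blobs(im,(60,70,20),(90,255,255),800):
    print(A,c,b);cn=cv2.findContours(l.astype(np.uint8),0,1)[0][0]
    q=cv2.approxPolyDP(cv2.convexHull(cn),6,True)[:,0];z=130 if c[0]>230 else 20
    P=np.array([ray(ci,*p,z) for p in q]);print(q.tolist(),P[:,:2].round(0).tolist(),P.mean(0))
for q,z in(((318,175),213),((319,334),213),((573,342),210),((622,294),226),((319,165),147),((317,308),147)):print(q,ray(ci,*q,z).round(1))
P=[ray(ci,*p,130) for p in((253,177),(384,175),(380,295),(261,295))];print(np.round(P,0),np.mean(P,0))
E
```

```text
11240 [128.7 147.9] [ 63  95 126 109]
[[174, 95], [188, 202], [88, 203], [63, 95]] [[395.0, -332.0], [564.0, -307.0], [590.0, -478.0], [420.0, -504.0]] [ 492.33463024 -405.03747154   20.        ]
15103 [318.5 230.2] [253 166 132 129]
[[384, 176], [377, 293], [261, 294], [253, 176], [279, 166], [372, 167]] [[460.0, -3.0], [636.0, 21.0], [662.0, -154.0], [485.0, -180.0], [467.0, -146.0], [450.0, -22.0]] [526.76934103 -80.3876327  130.        ]
932 [620.4 294.1] [600 278  40  33]
[[602, 285], [622, 280], [639, 290], [639, 304], [620, 309], [601, 296]] [[575.0, 356.0], [563.0, 382.0], [575.0, 415.0], [598.0, 425.0], [610.0, 400.0], [593.0, 362.0]] [585.57696439 390.02974443 130.        ]
(318, 175) [459.5 -93.1 213. ]
(319, 334) [663.7 -63.5 213. ]
(573, 342) [630.8 272.4 210. ]
(622, 294) [547.7 290.1 226. ]
(319, 165) [456.  -92.9 147. ]
(317, 308) [664.5 -66.8 147. ]
[[ 486. -179.  130.]
 [ 459.   -3.  130.]
 [ 639.   27.  130.]
 [ 664. -153.  130.]] [561.95860991 -77.41290998 130.        ]
```

Request:
send_rows:
  series:
    - [[0,0,0],[0,0,-0.146],60]
    - [[0,0,0],[0,0,-0.146],60]
    - [[0,0,0],[0,0,-0.147],60]
    - [[0,0,0],[0,0,-0.147],60]
    - [[0,0,0],[0,0,-0.147],60]
    - [[0,0,0],[0,0,-0.147],60]
    - [[-40,25,0],[0,0,0],60]
    - [[-40,25,0],[0,0,0],60]

```text
clock: 2.6
position: [484.7, 2.6, 446.1]
ee_rot: [-0.484, 0.875, 0.0, -0.001]
contact_force: [1.3, 0.7, 0.7]
gripper_width: 59.8
grasp_force: 0.0
```

```bash
python3 plan.py 430 240 380 148.4
```

```text
pos [484.7   2.6 446.1] ty deg 147.8 tilt 0.07 j [ 0.34  0.06  0.11 -0.   -1.62 -0.9 ]
turn rotvec [ 0.001 -0.001 -0.01 ]
shift [-173.5  170.9   66.1] len 252.0
```

```bash
python3 plan.py 479 332 300 148.4
```

```text
pos [484.7   2.6 446.1] ty deg 147.8 tilt 0.07 j [ 0.34  0.06  0.11 -0.   -1.62 -0.9 ]
turn rotvec [ 0.001 -0.001 -0.01 ]
shift [-277.6  177.4  146.1] len 360.0
```

Request:
send_rows:
  series:
    - [[-35,22,18],[0,0,-0.01],60]
    - [[-35,22,18],[0,0,0],60]
    - [[-35,22,18],[0,0,0],60]
    - [[-35,22,18],[0,0,0],60]
    - [[-35,22,18],[0,0,0],60]
    - [[-35,22,18],[0,0,0],60]
    - [[-35,23,19],[0,0,0],60]
    - [[-33,22,19],[0,0,0],60]

```text
clock: 3.4
position: [478.7, 333.5, 299.4]
ee_rot: [-0.49, 0.872, -0.0, -0.0]
contact_force: [1.0, -0.0, 1.0]
gripper_width: 60.0
grasp_force: 0.0
```

```bash
python3 - <<'E'
from m import *
im,ci=snap('wrist','w3.png')
for k,lo,hi in(('red',(0,150,100),(8,255,255)),('green',(55,120,60),(82,255,255)),('yellow',(24,150,110),(33,255,255))):
    for a,c,b,l in blobs(im,lo,hi,150): print(k,a,c,b,ray(ci,*c,226).round(1))
E
python3 plan.py 484 341 198 148.4
```

```text
red 1489 [323.  259.5] [301 234  45  48] [481.1 342.9 226. ]
green 1761 [213.  260.6] [190 234  48  55] [546.9 303.9 226. ]
yellow 2361 [100.1 255.3] [ 68 230  66  52] [611.2 260.2 226. ]
pos [477.5 337.6 294.4] ty deg 148.8 tilt 0.37 j [ 0.89  0.28  0.02 -0.   -1.31 -1.43]
turn rotvec [ 0.003 -0.006  0.007]
shift [-6.3 -3.8 96.4] len 97.0
```

View pics/w3.png

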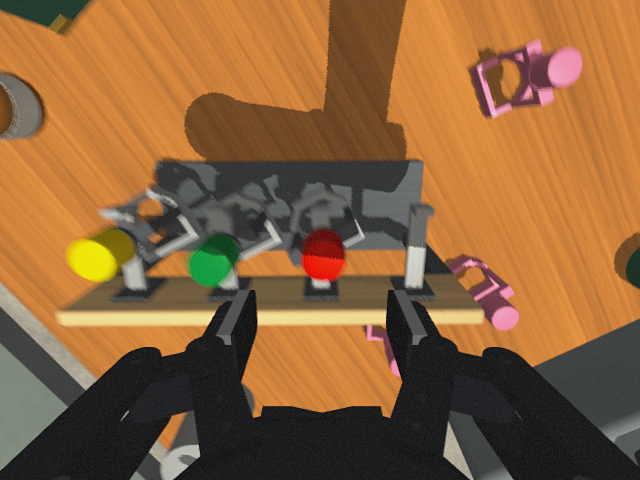

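The red head is between the fingers at (323,257), the green at (213,260), the yellow at (100,255), and the board is behind them. I descend on red.

Request:
send_rows:
  series:
    - [[-3,-2,30],[0,0,0],60]
    - [[-3,-2,30],[0,0,0],60]
    - [[0,0,30],[0,0,0],60]
    - [[0,0,6],[0,0,0],60]
    - [[0,0,0],[0,0,0],60]
    - [[0,0,0],[0,0,0],25]
    - [[0,0,0],[0,0,0],25]
    - [[0,0,0],[0,0,0],25]

```text
clock: 4.25
position: [485.9, 336.9, 207.0]
ee_rot: [-0.49, 0.871, 0.001, 0.002]
contact_force: [-1.6, 0.4, 4.8]
gripper_width: 30.0
grasp_force: 58.7
```

Request:
send_rows:
  series:
    - [[0,0,0],[0,0,0],25]
    - [[0,0,0],[0,0,0],25]
    - [[0,0,0],[0,0,0],25]

```text
clock: 4.55
position: [485.8, 337.0, 207.0]
ee_rot: [-0.491, 0.871, 0.0, 0.002]
contact_force: [-1.0, -0.5, 5.8]
gripper_width: 30.2
grasp_force: 58.8
```

```bash
python3 plan.py 484 341 226 148.4
```

```text
pos [485.8 337.  207. ] ty deg 148.8 tilt 0.23 j [ 0.88  0.34 -0.12  0.   -1.11 -1.43]
turn rotvec [-0.001  0.004  0.006]
shift [ -2.5   3.7 -19. ] len 20.0
```

Request:
send_rows:
  series:
    - [[0,0,0],[0,0,0],50]
    - [[0,0,0],[0,0,0],50]
    - [[0,3,5],[0,0,0],50]
    - [[0,0,3],[0,0,0],50]
    - [[0,0,0],[0,0,0],25]
    - [[0,0,0],[0,0,0],25]
    - [[0,0,0],[0,0,0],25]
    - [[0,0,0],[0,0,0],25]

```text
clock: 5.35
position: [482.4, 337.6, 196.2]
ee_rot: [-0.49, 0.872, -0.0, -0.0]
contact_force: [-0.2, -1.2, -2.6]
gripper_width: 30.3
grasp_force: 59.4
```

Request:
send_rows:
  series:
    - [[0,0,-10],[0,0,0],25]
    - [[0,0,-10],[0,0,0],25]
    - [[0,0,-9],[0,0,0],25]
    - [[0,0,0],[0,0,0],25]
    - [[20,0,0],[0,0,0],25]
    - [[20,0,0],[0,0,0],25]
    - [[20,0,0],[0,0,0],25]
    - [[20,0,0],[0,0,0],25]

```text
clock: 6.15
position: [440.4, 268.7, 225.6]
ee_rot: [-0.49, 0.872, 0.0, -0.0]
contact_force: [0.2, 0.6, -3.3]
gripper_width: 30.8
grasp_force: 59.7
```

```bash
cat > chest.py <<'E'
# chest.py cx cy -> world
import sys,numpy as np
a=0.138;cx,cy=map(float,sys.argv[1:3]);print(*(np.array([562,-77.5])+np.array([[np.cos(a),-np.sin(a)],[np.sin(a),np.cos(a)]])@[cx,cy]).round(1))
E
for p in "-40 -42" "-40 42" "40 42"; do python3 chest.py $p;done
python3 plan.py 528 -125 265 97.9;python3 plan.py 528 -125 265 7.9
```

```text
528.2 -124.6
516.6 -41.4
595.8 -30.4
pos [440.4 268.7 225.6] ty deg 148.7 tilt 0.02 j [ 0.86  0.2  -0.26 -0.   -1.1  -1.41]
turn rotvec [ 0.    -0.     0.887]
shift [ -32.7 -402.   -39.4] len 405.0
pos [440.4 268.7 225.6] ty deg 148.7 tilt 0.02 j [ 0.86  0.2  -0.26 -0.   -1.1  -1.41]
turn rotvec [ 0.     0.    -0.684]
shift [402.  -32.7 -39.4] len 405.0
```

Request:
send_rows:
  series:
    - [[0,0,-20],[0,0,0.126],25]
    - [[0,0,-19],[0,0,0.126],25]
    - [[0,0,0],[0,0,0.127],25]
    - [[0,0,0],[0,0,0.127],25]
    - [[0,0,0],[0,0,0.127],25]
    - [[0,0,0],[0,0,0.127],25]
    - [[0,0,0],[0,0,0.127],25]
    - [[-4,-45,0],[0,0,0],25]

```text
clock: 6.95
position: [451.2, 228.2, 264.5]
ee_rot: [-0.07, 0.998, 0.001, 0.0]
contact_force: [0.5, -0.7, -2.1]
gripper_width: 30.4
grasp_force: 60.3
```

Request:
send_rows:
  series:
    - [[-4,-45,0],[0,0,0],25]
    - [[-4,-45,0],[0,0,0],25]
    - [[-4,-45,0],[0,0,0],25]
    - [[-4,-45,0],[0,0,0],25]
    - [[-4,-45,0],[0,0,0],25]
    - [[-4,-45,0],[0,0,0],25]
    - [[-4,-45,0],[0,0,0],25]
    - [[0,0,0],[0,0,0],25]

```text
clock: 7.75
position: [522.5, -87.1, 264.4]
ee_rot: [-0.066, 0.998, -0.0, -0.0]
contact_force: [-0.7, 1.2, -3.6]
gripper_width: 30.2
grasp_force: 60.8
```

```bash
python3 - <<'E'
from m import *
im,ci=snap('top','t1.png');cv2.imwrite('pics/t1c.png',cv2.resize(im[150:310,280:460],None,fx=3,fy=3)[:,:,::-1])
E
python3 plan.py 528 -125 94 97.9
```

```text
pos [522.  -85.2 264.2] ty deg 97.6 tilt 0.05 j [ 0.15  0.2  -0.17 -0.   -1.2  -1.58]
turn rotvec [ 0.    -0.001 -0.005]
shift [ -0.4 -40.3 170.2] len 175.0
```

View pics/t1c.png

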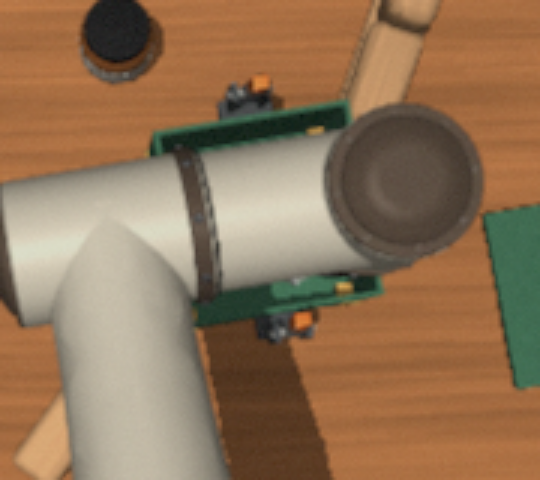

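Request:
send_rows:
  series:
    - [[0,-20,0],[0,0,0],25]
    - [[0,-20,0],[0,0,0],25]
    - [[0,0,0],[0,0,0],25]
    - [[0,0,30],[0,0,0],25]
    - [[0,0,30],[0,0,0],25]
    - [[0,0,30],[0,0,0],25]
    - [[0,0,20],[0,0,0],25]
    - [[0,0,0],[0,0,0],25]

```text
clock: 8.6
position: [525.2, -121.1, 151.7]
ee_rot: [-0.069, 0.998, 0.001, -0.004]
contact_force: [-0.6, 0.9, -3.6]
gripper_width: 30.4
grasp_force: 61.0
```

```bash
python3 plan.py 528 -125 92 97.9
python3 - <<'E'
from m import *
im,ci=snap('scene','s1.png');cv2.imwrite('pics/s1c.png',cv2.resize(im[100:340,150:350],None,fx=2.5,fy=2.5)[:,:,::-1])
E
```

```text
pos [ 525.2 -121.1  151.7] ty deg 97.9 tilt 0.43 j [ 0.07  0.32 -0.31 -0.   -0.95 -1.51]
turn rotvec [ 0.002 -0.007  0.001]
shift [-2.2 -4.3 59.7] len 60.0
```

View pics/s1c.png

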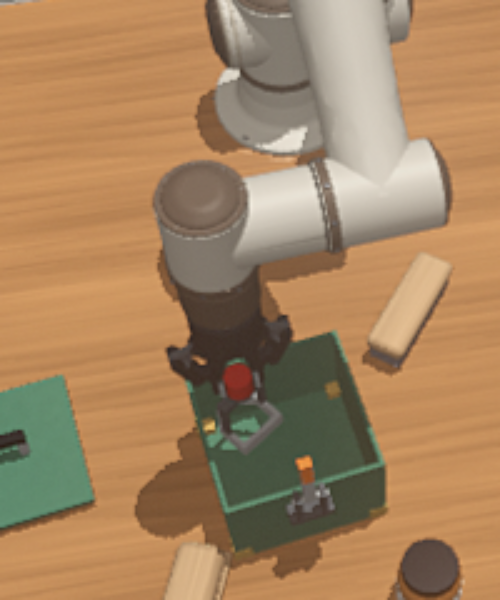

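The die is inside the chest, arm links high above the clamps. I lower it the rest of the way.

Request:
send_rows:
  series:
    - [[0,-2,15],[0,0,0],25]
    - [[0,0,15],[0,0,0],25]
    - [[0,0,15],[0,0,0],25]
    - [[0,0,8],[0,0,0],25]
    - [[0,0,4],[0,0,0],25]
    - [[0,0,0],[0,0,0],25]
    - [[0,0,0],[0,0,0],25]

```text
clock: 9.35
position: [528.7, -124.3, 98.7]
ee_rot: [-0.069, 0.998, -0.0, 0.001]
contact_force: [-0.4, -0.4, -3.1]
gripper_width: 30.5
grasp_force: 61.0
```

Request:
send_rows:
  series:
    - [[0,0,3],[0,0,0],25]
    - [[0,0,3],[0,0,0],25]
    - [[0,0,1],[0,0,0],25]
    - [[0,0,0],[0,0,0],25]
    - [[0,0,0],[0,0,0],25]

```text
clock: 9.85
position: [527.9, -124.4, 90.6]
ee_rot: [-0.069, 0.998, -0.0, -0.0]
contact_force: [-0.2, 0.6, -3.6]
gripper_width: 30.6
grasp_force: 61.2
```

Request:
send_rows:
  series:
    - [[0,0,2],[0,0,0],25]
    - [[0,0,0],[0,0,0],25]
    - [[0,0,0],[0,0,0],42]
    - [[0,0,0],[0,0,0],42]
    - [[0,0,0],[0,0,0],42]
    - [[0,0,-20],[0,0,0],42]
    - [[0,0,-30],[0,0,0],42]
    - [[0,0,-40],[0,0,0],42]

```text
clock: 10.65
position: [526.7, -124.4, 178.0]
ee_rot: [-0.069, 0.998, 0.0, -0.002]
contact_force: [1.3, 0.2, -0.2]
gripper_width: 41.9
grasp_force: 0.0
```

```bash
python3 plan.py 548 290 300 148.6
```

```text
pos [ 526.7 -124.4  178. ] ty deg 97.9 tilt 0.26 j [ 0.07  0.29 -0.27 -0.   -1.01 -1.5 ]
turn rotvec [ 0.003 -0.004 -0.885]
shift [-364.8  197.7 -122. ] len 432.0
```

Request:
send_rows:
  series:
    - [[0,0,-40],[0,0,0],60]
    - [[0,0,-40],[0,0,0],60]
    - [[0,0,-35],[0,0,-0.147],60]
    - [[0,0,0],[0,0,-0.147],60]
    - [[0,0,0],[0,0,-0.147],60]
    - [[0,0,0],[0,0,-0.148],60]
    - [[0,0,0],[0,0,-0.148],60]
    - [[0,0,0],[0,0,-0.148],60]

```text
clock: 11.45
position: [527.9, -124.3, 293.5]
ee_rot: [-0.492, 0.871, 0.0, -0.0]
contact_force: [0.2, 0.1, 0.6]
gripper_width: 60.2
grasp_force: 0.0
```

```bash
python3 plan.py 554 299 285 148.6
```

```text
pos [ 527.9 -124.3  293.5] ty deg 149.0 tilt 0.01 j [ 0.07  0.2  -0.09 -0.   -1.28 -0.61]
turn rotvec [ 0.    -0.     0.006]
shift [-374.9  198.3    8.5] len 424.0
```

Request:
send_rows:
  series:
    - [[-42,22,0],[0,0,0.006],60]
    - [[-42,22,0],[0,0,0],60]
    - [[-42,22,0],[0,0,0],60]
    - [[-42,22,0],[0,0,0],60]
    - [[-42,22,0],[0,0,0],60]
    - [[-42,22,0],[0,0,0],60]
    - [[-42,22,0],[0,0,0],60]
    - [[-42,22,0],[0,0,0],60]

```text
clock: 12.25
position: [554.5, 256.0, 293.7]
ee_rot: [-0.487, 0.873, -0.0, 0.0]
contact_force: [0.6, -0.5, -0.5]
gripper_width: 60.0
grasp_force: 0.0
```

Request:
send_rows:
  series:
    - [[-39,22,8],[0,0,0],60]
    - [[0,0,0],[0,0,0],60]
    - [[0,0,0],[0,0,0],60]
    - [[0,0,0],[0,0,0],60]

```text
clock: 12.65
position: [556.6, 298.0, 285.9]
ee_rot: [-0.487, 0.874, -0.0, 0.0]
contact_force: [-0.1, -0.0, 0.3]
gripper_width: 59.6
grasp_force: 0.0
```

```bash
python3 - <<'E'
from m import *
im,ci=snap('wrist','w4.png')
for k,lo,hi in(('green',(55,120,60),(82,255,255)),('yellow',(24,150,110),(33,255,255))):
    for a,c,b,l in blobs(im,lo,hi,300): print(k,a,c,b,ray(ci,*c,215).round(1))
E
python3 plan.py 554 299 197 148.6
```

```text
green 2076 [327.  251.8] [304 224  47  55] [553.3 303.2 215. ]
yellow 2125 [204.7 246.6] [179 219  54  56] [621.8 256.4 215. ]
pos [556.7 297.7 286.2] ty deg 148.2 tilt 0.03 j [ 0.75  0.37  0.12  0.   -1.32 -1.3 ]
turn rotvec [-0.     0.    -0.007]
shift [ 0.3  3.  89.2] len 89.0
```

Request:
send_rows:
  series:
    - [[-2,4,30],[0,0,0],60]
    - [[0,0,30],[0,0,0],60]
    - [[0,0,29],[0,0,0],60]
    - [[0,0,0],[0,0,0],60]
    - [[0,0,0],[0,0,0],60]
    - [[0,0,0],[0,0,0],60]
    - [[0,0,0],[0,0,0],25]
    - [[0,0,0],[0,0,0],25]

```text
clock: 13.5
position: [554.7, 302.8, 198.2]
ee_rot: [-0.487, 0.874, 0.0, 0.001]
contact_force: [1.2, -2.0, 2.1]
gripper_width: 31.8
grasp_force: 3.9
```

Request:
send_rows:
  series:
    - [[0,0,0],[0,0,0],25]
    - [[0,0,0],[0,0,0],25]
    - [[0,0,0],[0,0,0],25]

```text
clock: 13.8
position: [554.8, 302.8, 198.4]
ee_rot: [-0.487, 0.873, -0.0, 0.001]
contact_force: [-1.0, 0.4, 5.9]
gripper_width: 30.4
grasp_force: 59.5
```

Request:
send_rows:
  series:
    - [[0,0,-10],[0,0,0],25]
    - [[0,0,-10],[0,0,0],25]
    - [[0,0,-9],[0,0,0],25]
    - [[0,0,0],[0,0,0],25]
    - [[20,0,0],[0,0,0],25]
    - [[20,0,0],[0,0,0],25]
    - [[20,0,0],[0,0,0],25]
    - [[20,0,0],[0,0,0],25]

```text
clock: 14.6
position: [511.4, 233.8, 225.1]
ee_rot: [-0.487, 0.874, 0.0, -0.001]
contact_force: [0.3, -0.7, -2.4]
gripper_width: 30.2
grasp_force: 59.7
```

Request:
send_rows:
  series:
    - [[0,0,-20],[0,0,0.126],25]
    - [[0,0,-19],[0,0,0.126],25]
    - [[0,0,0],[0,0,0.126],25]
    - [[0,0,0],[0,0,0.126],25]
    - [[0,0,0],[0,0,0.126],25]
    - [[0,0,0],[0,0,0.126],25]
    - [[0,0,0],[0,0,0.126],25]
    - [[0,0,0],[0,0,0],25]

```text
clock: 15.4
position: [511.8, 234.4, 264.3]
ee_rot: [-0.067, 0.998, -0.0, -0.0]
contact_force: [-0.1, -0.3, -3.0]
gripper_width: 30.2
grasp_force: 59.9
```

```bash
python3 chest.py 38 -42; python3 plan.py 605 -114 265 97.9
```

```text
605.4 -113.9
pos [511.8 234.4 264.3] ty deg 97.7 tilt 0.05 j [ 0.72  0.26 -0.09 -0.   -1.22 -2.15]
turn rotvec [-0.    -0.001 -0.003]
shift [ -44.4 -357.9   -0.7] len 361.0
```

Request:
send_rows:
  series:
    - [[-6,-45,0],[0,0,0],25]
    - [[-6,-45,0],[0,0,0],25]
    - [[-6,-45,0],[0,0,0],25]
    - [[-6,-45,0],[0,0,0],25]
    - [[-5,-45,0],[0,0,0],25]
    - [[-5,-45,0],[0,0,0],25]
    - [[-5,-45,0],[0,0,0],25]
    - [[-5,-43,0],[0,0,0],25]

```text
clock: 16.2
position: [603.9, -116.2, 264.5]
ee_rot: [-0.069, 0.998, 0.0, -0.0]
contact_force: [0.6, 0.6, -2.3]
gripper_width: 30.2
grasp_force: 60.3
```

Request:
send_rows:
  series:
    - [[0,0,0],[0,0,0],25]
    - [[0,0,0],[0,0,0],25]
    - [[0,0,0],[0,0,0],25]

```text
clock: 16.5
position: [603.6, -113.8, 264.4]
ee_rot: [-0.068, 0.998, 0.0, -0.0]
contact_force: [0.1, 0.9, -3.4]
gripper_width: 30.2
grasp_force: 60.6
```

```bash
python3 plan.py 605 -114 92 97.9
```

```text
pos [ 603.6 -113.8  264.4] ty deg 97.8 tilt 0.04 j [ 0.08  0.35  0.03 -0.   -1.26 -1.51]
turn rotvec [ 0.    -0.001 -0.001]
shift [ -1.4  -0.4 172.4] len 172.0
```

Request:
send_rows:
  series:
    - [[-1,0,30],[0,0,0],25]
    - [[0,0,30],[0,0,0],25]
    - [[0,0,30],[0,0,0],25]
    - [[0,0,30],[0,0,0],25]
    - [[0,0,25],[0,0,0],25]
    - [[0,0,15],[0,0,0],25]
    - [[0,0,5],[0,0,0],25]
    - [[0,0,0],[0,0,0],25]

```text
clock: 17.3
position: [604.8, -113.2, 99.5]
ee_rot: [-0.069, 0.998, -0.0, -0.0]
contact_force: [0.5, 0.7, -3.9]
gripper_width: 30.4
grasp_force: 60.7
```

Request:
send_rows:
  series:
    - [[0,0,2],[0,0,0],25]
    - [[0,0,2],[0,0,0],25]
    - [[0,0,2],[0,0,0],25]
    - [[0,0,1],[0,0,0],25]
    - [[0,0,0],[0,0,0],25]
    - [[0,0,0],[0,0,0],25]

```text
clock: 17.9
position: [604.9, -114.3, 92.8]
ee_rot: [-0.067, 0.998, -0.0, 0.0]
contact_force: [0.6, -0.1, -2.8]
gripper_width: 30.4
grasp_force: 60.7
```

Request:
send_rows:
  series:
    - [[0,0,2],[0,0,0],25]
    - [[0,0,0],[0,0,0],42]
    - [[0,0,0],[0,0,0],42]
    - [[0,0,0],[0,0,0],42]
    - [[0,0,-30],[0,0,0],42]
    - [[0,0,-45],[0,0,0],42]
    - [[0,0,-45],[0,0,0],42]
    - [[0,0,-45],[0,0,0],60]

```text
clock: 18.7
position: [604.6, -114.3, 257.5]
ee_rot: [-0.067, 0.998, -0.0, 0.0]
contact_force: [-0.1, 0.3, -0.0]
gripper_width: 55.3
grasp_force: 0.0
```

Request:
send_rows:
  series:
    - [[0,0,-38],[0,0,-0.147],60]
    - [[0,0,0],[0,0,-0.147],60]
    - [[0,0,0],[0,0,-0.147],60]
    - [[0,0,0],[0,0,-0.147],60]
    - [[0,0,0],[0,0,-0.147],60]
    - [[0,0,0],[0,0,-0.147],60]
    - [[0,0,0],[0,0,0],60]

```text
clock: 19.4
position: [604.8, -114.2, 293.6]
ee_rot: [-0.487, 0.874, -0.0, 0.0]
contact_force: [0.5, -0.3, 0.6]
gripper_width: 60.1
grasp_force: 0.0
```

```bash
python3 plan.py 621 257 286 148.5
```

```text
pos [ 604.8 -114.2  293.6] ty deg 148.2 tilt 0.01 j [ 0.08  0.33  0.09  0.   -1.32 -0.63]
turn rotvec [-0.     0.    -0.004]
shift [-325.   180.2    7.6] len 372.0
```

Request:
send_rows:
  series:
    - [[-41,22,1],[0,0,-0.004],60]
    - [[-41,22,1],[0,0,0],60]
    - [[-41,22,1],[0,0,0],60]
    - [[-41,23,1],[0,0,0],60]
    - [[-41,23,1],[0,0,0],60]
    - [[-40,23,1],[0,0,0],60]
    - [[-40,23,1],[0,0,0],60]
    - [[-40,22,1],[0,0,0],60]

```text
clock: 20.2
position: [621.2, 258.9, 285.8]
ee_rot: [-0.487, 0.873, -0.0, 0.0]
contact_force: [0.4, -0.3, -0.7]
gripper_width: 60.1
grasp_force: 0.0
```

Request:
send_rows:
  series:
    - [[0,0,0],[0,0,0],60]
    - [[0,0,0],[0,0,0],60]
    - [[0,0,0],[0,0,0],60]

```text
clock: 20.5
position: [621.5, 256.2, 285.7]
ee_rot: [-0.488, 0.873, -0.0, -0.0]
contact_force: [0.3, 0.7, -0.1]
gripper_width: 60.0
grasp_force: 0.0
```

```bash
python3 - <<'E'
from m import *
im,ci=snap('wrist','w5.png')
for k,lo,hi in(('yellow',(24,150,110),(33,255,255)),):
    for a,c,b,l in blobs(im,lo,hi,300): print(k,a,c,b,ray(ci,*c,215).round(1))
E
python3 plan.py 621 257 197 148.5
```

```text
yellow 2053 [320.9 248.6] [298 221  47  55] [620.4 257.1 215. ]
pos [621.6 255.8 286. ] ty deg 148.4 tilt 0.02 j [ 0.63  0.44  0.23  0.   -1.36 -1.18]
turn rotvec [-0.     0.    -0.003]
shift [-0.7  1.1 89. ] len 89.0
```

Request:
send_rows:
  series:
    - [[-1,1,30],[0,0,0],60]
    - [[0,0,30],[0,0,0],60]
    - [[0,0,29],[0,0,0],60]
    - [[0,0,0],[0,0,0],60]
    - [[0,0,0],[0,0,0],60]
    - [[0,0,0],[0,0,0],25]
    - [[0,0,0],[0,0,0],25]
    - [[0,0,0],[0,0,0],25]

```text
clock: 21.35
position: [622.3, 258.5, 199.4]
ee_rot: [-0.489, 0.872, -0.0, 0.002]
contact_force: [0.2, -0.9, 4.4]
gripper_width: 30.6
grasp_force: 59.4
```

Request:
send_rows:
  series:
    - [[0,0,0],[0,0,0],25]
    - [[0,0,0],[0,0,0],25]
    - [[0,0,0],[0,0,0],25]

```text
clock: 21.65
position: [622.3, 258.6, 199.4]
ee_rot: [-0.489, 0.872, -0.001, 0.002]
contact_force: [-0.1, -1.1, 5.6]
gripper_width: 30.3
grasp_force: 59.5
```

Request:
send_rows:
  series:
    - [[0,0,-10],[0,0,0],25]
    - [[0,0,-10],[0,0,0],25]
    - [[0,0,-9],[0,0,0],25]
    - [[0,0,0],[0,0,0],25]
    - [[20,0,0],[0,0,0],25]
    - [[20,0,0],[0,0,0],25]
    - [[20,0,0],[0,0,0],25]
    - [[20,0,0],[0,0,0],25]

```text
clock: 22.45
position: [578.4, 189.5, 225.1]
ee_rot: [-0.489, 0.873, 0.0, -0.001]
contact_force: [0.1, -0.3, -3.3]
gripper_width: 30.1
grasp_force: 59.8
```

Request:
send_rows:
  series:
    - [[0,0,-20],[0,0,0.126],25]
    - [[0,0,-19],[0,0,0.126],25]
    - [[0,0,0],[0,0,0.126],25]
    - [[0,0,0],[0,0,0.126],25]
    - [[0,0,0],[0,0,0.126],25]
    - [[0,0,0],[0,0,0.126],25]
    - [[0,0,0],[0,0,0.126],25]
    - [[0,0,0],[0,0,0],25]

```text
clock: 23.25
position: [578.9, 190.1, 264.2]
ee_rot: [-0.069, 0.998, -0.0, -0.001]
contact_force: [0.4, 0.0, -3.1]
gripper_width: 30.0
grasp_force: 60.1
```

```bash
python3 chest.py -38 42; python3 plan.py 518.6 -41 265 97.9
```

```text
518.6 -41.1
pos [578.9 190.1 264.2] ty deg 98.0 tilt 0.06 j [ 0.58  0.34  0.02 -0.   -1.25 -2.01]
turn rotvec [ 0.    -0.001  0.001]
shift [  91.5 -220.6   -0.8] len 239.0
```

Request:
send_rows:
  series:
    - [[15,-37,0],[0,0,0],25]
    - [[15,-37,0],[0,0,0],25]
    - [[15,-37,0],[0,0,0],25]
    - [[15,-37,0],[0,0,0],25]
    - [[15,-37,0],[0,0,0],25]
    - [[16,-36,0],[0,0,0],25]
    - [[0,0,0],[0,0,0],25]
    - [[0,0,0],[0,0,0],25]

```text
clock: 24.05
position: [519.4, -42.1, 264.8]
ee_rot: [-0.069, 0.998, 0.0, 0.0]
contact_force: [0.6, -0.1, -3.2]
gripper_width: 30.5
grasp_force: 60.6
```

```bash
python3 plan.py 518.6 -41 94 97.9
```

```text
pos [519.4 -42.1 264.8] ty deg 98.0 tilt 0.04 j [ 0.23  0.18 -0.19 -0.   -1.2  -1.66]
turn rotvec [0.    0.001 0.001]
shift [  0.7   1.2 170.8] len 171.0
```

Request:
send_rows:
  series:
    - [[0,1,30],[0,0,0],25]
    - [[0,0,30],[0,0,0],25]
    - [[0,0,30],[0,0,0],25]
    - [[0,0,30],[0,0,0],25]
    - [[0,0,25],[0,0,0],25]
    - [[0,0,15],[0,0,0],25]
    - [[0,0,5],[0,0,0],25]
    - [[0,0,0],[0,0,0],25]

```text
clock: 24.85
position: [519.6, -39.8, 99.1]
ee_rot: [-0.07, 0.998, -0.0, -0.001]
contact_force: [-0.9, -1.0, -2.7]
gripper_width: 30.3
grasp_force: 60.7
```

Request:
send_rows:
  series:
    - [[0,0,2],[0,0,0],25]
    - [[0,0,2],[0,0,0],25]
    - [[0,0,2],[0,0,0],25]
    - [[0,0,1],[0,0,0],25]
    - [[0,0,0],[0,0,0],25]
    - [[0,0,0],[0,0,0],25]

```text
clock: 25.45
position: [520.1, -40.3, 93.5]
ee_rot: [-0.069, 0.998, 0.0, 0.001]
contact_force: [-1.2, 0.9, 3.5]
gripper_width: 30.1
grasp_force: 61.4
```

Floor contact at 93.5. I release, rise, and turn toward the lid.

Request:
send_rows:
  series:
    - [[0,0,0],[0,0,0],42]
    - [[0,0,0],[0,0,0],42]
    - [[0,0,0],[0,0,0],42]
    - [[0,0,-30],[0,0,0],42]
    - [[0,0,-45],[0,0,0],42]
    - [[0,0,-45],[0,0,0],42]
    - [[0,0,-45],[0,0,0],42]
    - [[0,0,-45],[0,0,0],60]

```text
clock: 26.25
position: [519.2, -40.5, 304.6]
ee_rot: [-0.069, 0.998, 0.0, 0.0]
contact_force: [1.7, -0.3, -0.9]
gripper_width: 55.8
grasp_force: 0.0
```

Request:
send_rows:
  series:
    - [[20,-30,-40],[0,0,0],60]
    - [[20,-30,-40],[0,0,0],60]
    - [[15,-45,0],[0,0,0],60]
    - [[0,-45,0],[0,0,0],60]
    - [[0,-45,0],[0,0,0],60]
    - [[0,0,0],[0,0,0],60]
    - [[0,0,0],[0,0,0],60]

```text
clock: 26.95
position: [494.1, -237.3, 376.1]
ee_rot: [-0.068, 0.998, 0.0, -0.001]
contact_force: [0.7, 0.5, 0.1]
gripper_width: 60.0
grasp_force: 0.0
```

```bash
python3 - <<'E'
from m import *
im,ci=snap('wrist','w6.png');np.save('w6.npy',np.c_[ci['R'],ci['t'],ci['intrinsics']])
for A,c,b,l in blobs(im,(60,70,20),(90,255,255),800):
    cn=cv2.findContours(l.astype(np.uint8),0,1)[0][0];q=cv2.approxPolyDP(cv2.convexHull(cn),6,True)[:,0]
    print(A,c);[print(p,ray(ci,*p,20).round(0)) for p in q]
it,ct=snap('top','t2.png')
for A,c,b,l in blobs(it,(60,70,20),(90,255,255),1500):
    cn=cv2.findContours(l.astype(np.uint8),0,1)[0][0];q=cv2.approxPolyDP(cv2.convexHull(cn),6,True)[:,0]
    print('top',A,c);[print(p,ray(ct,*p,20).round(0)) for p in q]
E
python3 plan.py 493 -405 300 7.9
```

```text
13969 [206.7 161.3]
[262 102] [ 395. -332.   20.]
[269 222] [ 565. -307.   20.]
[157 223] [ 591. -478.   20.]
[137 103] [ 420. -503.   20.]
14769 [440.4 258.2]
[361 183] [ 487. -177.   20.]
[482 182] [461.   0.  20.]
[522 196] [473.  66.  20.]
[498 328] [700.  99.  20.]
[365 328] [ 731. -127.   20.]
[356 275] [ 635. -159.   20.]
top 2045 [354.  220.1]
[375 187] [ 675. -116.   20.]
[387 251] [ 484. -145.   20.]
[340 258] [467.  -6.  20.]
[331 195] [655.  15.  20.]
top 1556 [474.4 260.9]
[446 245] [ 497. -319.   20.]
[505 251] [ 475. -492.   20.]
[509 269] [ 422. -501.   20.]
[452 278] [ 400. -333.   20.]
pos [ 494.2 -235.9  376.9] ty deg 98.0 tilt 0.02 j [-0.15  0.19  0.09 -0.   -1.47 -1.28]
turn rotvec [ 0.     0.    -1.569]
shift [167.3  24.5  76.9] len 186.0
```

View pics/w6.png

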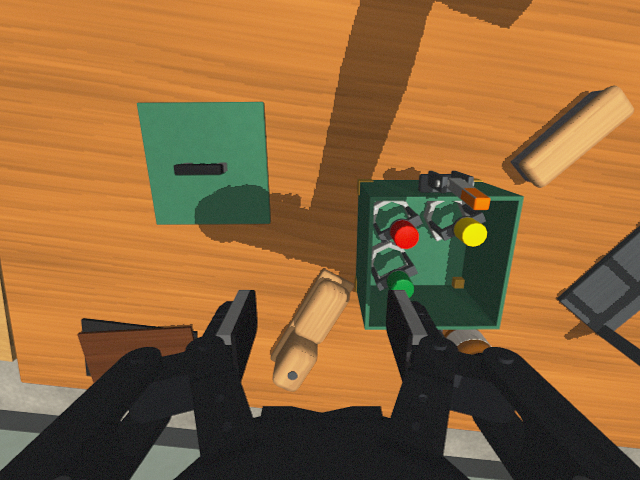

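All three dies stand upright in the chest (red (405,235), yellow (474,233), green (401,285)). The lid is undisturbed at (206,162). I turn 90° and move over the lid.

Request:
send_rows:
  series:
    - [[0,0,0],[0,0,-0.143],45]
    - [[0,0,0],[0,0,-0.143],45]
    - [[0,0,0],[0,0,-0.143],45]
    - [[0,0,0],[0,0,-0.143],45]
    - [[0,0,0],[0,0,-0.143],45]
    - [[0,0,0],[0,0,-0.143],45]
    - [[0,0,0],[0,0,-0.142],45]
    - [[0,0,0],[0,0,-0.142],45]

```text
clock: 27.85
position: [494.4, -234.9, 377.4]
ee_rot: [-0.601, 0.799, -0.0, 0.0]
contact_force: [-0.5, -0.4, 0.4]
gripper_width: 44.7
grasp_force: 0.0
```

Request:
send_rows:
  series:
    - [[0,0,0],[0,0,-0.142],45]
    - [[0,0,0],[0,0,-0.142],45]
    - [[0,0,0],[0,0,-0.134],45]
    - [[40,6,20],[0,0,0],45]
    - [[40,6,20],[0,0,0],45]
    - [[40,6,20],[0,0,0],45]
    - [[35,6,17],[0,0,0],45]
    - [[0,0,0],[0,0,0],45]

```text
clock: 28.65
position: [489.3, -394.3, 295.9]
ee_rot: [0.75, -0.661, -0.003, 0.001]
contact_force: [0.0, 0.2, -1.2]
gripper_width: 44.7
grasp_force: 0.0
```

```bash
python3 - <<'E'
from m import *
im,ci=snap('wrist','w7.png')
for A,c,b,l in blobs(im,(0,0,0),(179,255,45),200):
    if 150<c[0]<450 and c[1]<330 : print('dark',A,c,b,ray(ci,*c,57).round(1))
for A,c,b,l in blobs(im,(60,70,20),(90,255,255),3000):
    cn=cv2.findContours(l.astype(np.uint8),0,1)[0][0];q=cv2.approxPolyDP(cv2.convexHull(cn),8,True)[:,0]
    print(A,c);[print(p,ray(ci,*p,20).round(0)) for p in q]
E
python3 plan.py 493 -405 120 8.4
```

```text
19162 [317.4 174.1]
[390 105] [ 420. -504.   20.]
[384 245] [ 395. -332.   20.]
[254 247] [ 566. -308.   20.]
[242 108] [ 591. -479.   20.]
pos [ 490.  -393.3  297.9] ty deg -172.7 tilt 0.22 j [-0.42  0.36  0.13 -0.   -1.35  0.55]
turn rotvec [ 0.003  0.002 -0.019]
shift [ 12.1  -1.3 177.9] len 178.0
```

View pics/w7.png

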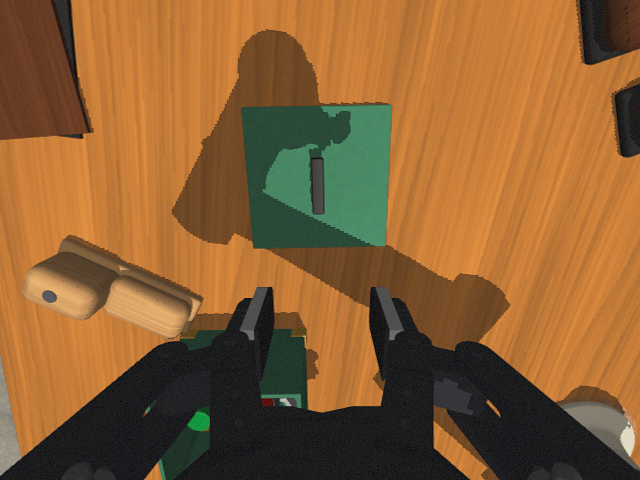

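Lid square on view, corners (390,105), (384,245), (254,247) and (242,108), handle centre (318,186). I go down to the handle.

Request:
send_rows:
  series:
    - [[6,-1,35],[0,0,-0.019],45]
    - [[6,0,35],[0,0,0],45]
    - [[0,0,35],[0,0,0],45]
    - [[0,0,35],[0,0,0],45]
    - [[0,0,35],[0,0,0],45]
    - [[0,0,0],[0,0,0],45]
    - [[0,0,0],[0,0,0],45]
    - [[0,0,0],[0,0,0],45]

```text
clock: 29.5
position: [495.0, -405.2, 128.2]
ee_rot: [0.758, -0.653, 0.003, -0.0]
contact_force: [-0.2, -0.1, 0.4]
gripper_width: 44.9
grasp_force: 0.0
```

```bash
python3 - <<'E'
from m import *
im,ci=snap('wrist','w8.png');print(proj(ci,[493,-406,60]),proj(ci,monitor.read_state()['position']))
E
python3 plan.py 493 -406 36 8.4
```

```text
[323.35182915 247.98382417] [319.60296505 297.66363114]
pos [ 494.8 -405.3  128.2] ty deg -171.5 tilt 0.32 j [-0.43  0.49 -0.1   0.   -0.98  0.58]
turn rotvec [-0.004 -0.004  0.002]
shift [ 0.4  1.9 92.2] len 92.0
```

View pics/w8.png

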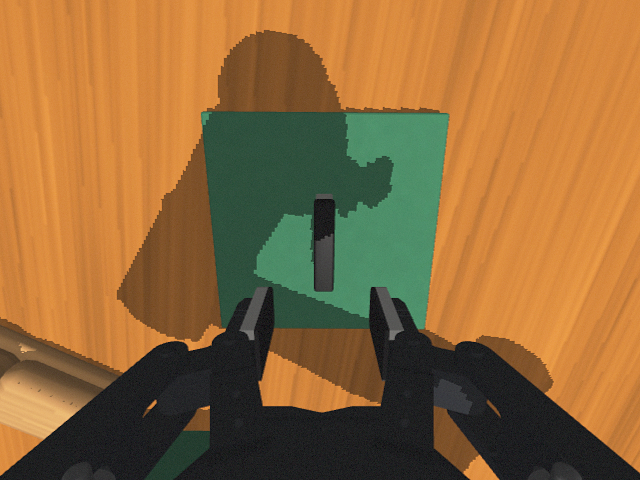

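The handle is centred at (324,245), which agrees with the projected estimate (323,248). I descend and grip.

Request:
send_rows:
  series:
    - [[0,2,30],[-0.004,-0.004,0],45]
    - [[0,0,30],[0,0,0],45]
    - [[0,0,20],[0,0,0],45]
    - [[0,0,8],[0,0,0],45]
    - [[0,0,4],[0,0,0],45]
    - [[0,0,0],[0,0,0],45]
    - [[0,0,0],[0,0,0],45]
    - [[0,0,0],[0,0,0],45]

```text
clock: 30.35
position: [491.4, -405.5, 34.3]
ee_rot: [0.757, -0.653, -0.002, -0.0]
contact_force: [0.0, 0.0, 0.8]
gripper_width: 44.8
grasp_force: 0.0
```

Request:
send_rows:
  series:
    - [[0,0,0],[0,0,0],5]
    - [[0,0,0],[0,0,0],5]
    - [[0,0,0],[0,0,0],5]
    - [[0,0,0],[0,0,0],5]
    - [[0,0,0],[0,0,0],5]
    - [[0,0,0],[0,0,0],5]

```text
clock: 30.95
position: [491.4, -405.4, 33.7]
ee_rot: [0.757, -0.653, -0.002, 0.0]
contact_force: [1.2, 1.1, 5.9]
gripper_width: 12.7
grasp_force: 59.6
```

```bash
python3 plan.py 493 -405 280 8.4
```

```text
pos [ 491.4 -405.4   33.7] ty deg -171.6 tilt 0.22 j [-0.44  0.6  -0.18 -0.   -0.8   0.58]
turn rotvec [0.003 0.003 0.001]
shift [-1.000e-01 -1.600e+00 -2.463e+02] len 246.0
```

Request:
send_rows:
  series:
    - [[0,0,-20],[0,0,0],5]
    - [[0,0,-30],[0,0,0],5]
    - [[0,0,-35],[0,0,0],5]
    - [[0,0,-35],[0,0,0],5]
    - [[0,0,-35],[0,0,0],5]
    - [[0,0,-35],[0,0,0],5]
    - [[0,0,-30],[0,0,0],5]
    - [[0,0,-25],[0,0,0],5]

```text
clock: 31.75
position: [491.0, -405.4, 277.7]
ee_rot: [0.757, -0.653, -0.004, 0.0]
contact_force: [0.7, -0.2, -3.3]
gripper_width: 12.9
grasp_force: 58.9
```

Request:
send_rows:
  series:
    - [[0,0,-10],[0,0,0],5]
    - [[0,0,0],[0,0,0],5]
    - [[0,0,0],[0,0,0],5]

```text
clock: 32.05
position: [491.1, -405.2, 285.2]
ee_rot: [0.757, -0.653, -0.005, 0.0]
contact_force: [0.3, -0.0, -3.0]
gripper_width: 12.9
grasp_force: 59.0
```

```bash
python3 - <<'E'
from m import *
im,ci=snap('wrist','w9.png')
s=monitor.read_state();z=s['position'][2]-34+20;print(s['position'],s['gripper_width'],s['grasp_force'])
for A,c,b,l in blobs(im,(60,70,20),(90,255,255),3000):
    cn=cv2.findContours(l.astype(np.uint8),0,1)[0][0];q=cv2.approxPolyDP(cv2.convexHull(cn),8,True)[:,0]
    print(A,c);[print(p,ray(ci,*p,z).round(0)) for p in q]
E
python3 plan.py 562 -77.5 290 7.9
```

```text
[ 490.97752042 -405.20017271  284.99589941] 13.002668636982637 58.96569550037384
80259 [321. 211.]
[521 103] [ 417. -505.  271.]
[475 367] [ 396. -366.  271.]
[159 372] [ 573. -338.  271.]
[121 103] [ 589. -479.  271.]
pos [ 491.  -405.2  285. ] ty deg -171.6 tilt 0.63 j [-0.44  0.38  0.14 -0.   -1.34  0.58]
turn rotvec [0.008 0.008 0.009]
shift [-314.8 -115.4   -5. ] len 335.0
```

View pics/w9.png

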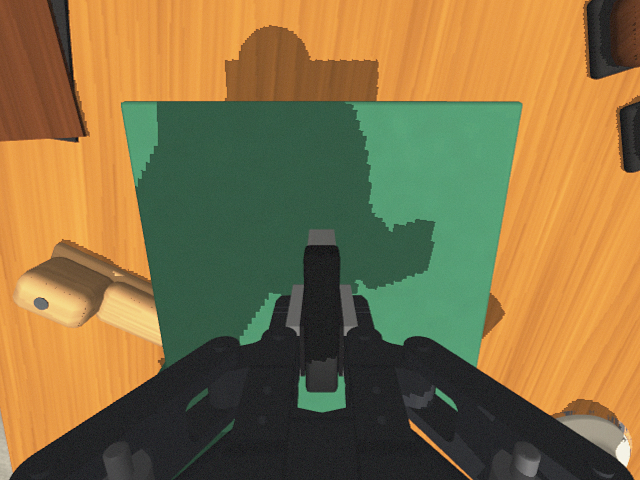

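Lid hangs level, centred and gripped on its handle (handle at (322,310), far edge from (121,103) to (521,103)). I carry it over the chest.

Request:
send_rows:
  series:
    - [[-35,-13,-1],[0.008,0.008,0.01],5]
    - [[-35,-13,0],[0,0,0],5]
    - [[-35,-13,0],[0,0,0],5]
    - [[-35,-13,0],[0,0,0],5]
    - [[-35,-13,0],[0,0,0],5]
    - [[-35,-13,0],[0,0,0],5]
    - [[-35,-13,0],[0,0,0],5]
    - [[-35,-13,0],[0,0,0],5]

```text
clock: 32.9
position: [555.5, -112.7, 286.4]
ee_rot: [0.754, -0.657, 0.001, 0.001]
contact_force: [0.4, -0.3, -3.4]
gripper_width: 12.8
grasp_force: 58.9
```

Request:
send_rows:
  series:
    - [[-35,-12,0],[0,0,0],5]
    - [[0,0,0],[0,0,0],5]
    - [[0,0,0],[0,0,0],5]
    - [[0,0,0],[0,0,0],5]

```text
clock: 33.3
position: [562.8, -78.5, 287.2]
ee_rot: [0.754, -0.657, 0.002, 0.001]
contact_force: [-0.6, 0.0, -2.7]
gripper_width: 12.9
grasp_force: 58.9
```

```bash
python3 - <<'E'
from m import *
im,ci=snap('wrist','w10.png');s=monitor.read_state();z=s['position'][2]-14
for A,c,b,l in blobs(im,(60,70,20),(90,255,255),8000):
    cn=cv2.findContours(l.astype(np.uint8),0,1)[0][0];q=cv2.approxPolyDP(cv2.convexHull(cn),8,True)[:,0]
    print(A,c,s['gripper_width']);[print(p,ray(ci,*p,z).round(0)) for p in q]
snap('scene','s2.png')
E
python3 plan.py 562 -77.5 180 7.9
```

```text
80430 [320.8 210.8] 13.04290609366711
[521 103] [ 488. -177.  274.]
[475 367] [469. -40. 274.]
[167 367] [641. -16. 274.]
[122 102] [ 660. -154.  274.]
pos [562.9 -78.9 287.7] ty deg -172.2 tilt 0.28 j [ 0.15  0.25 -0.04  0.   -1.27 -0.01]
turn rotvec [-0.003 -0.004 -0.002]
shift [ -1.6   0.7 107.7] len 108.0
```

View pics/s2.png

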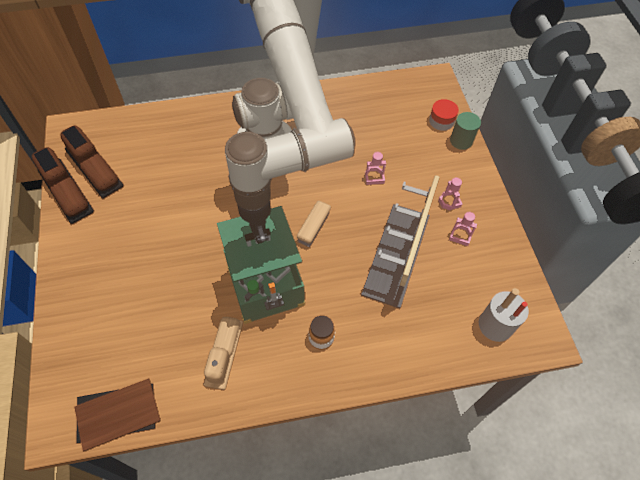

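The lid is over the chest, centre about (562,-78). Lowering.

Request:
send_rows:
  series:
    - [[-1,0,25],[0,0,0],5]
    - [[0,0,30],[0,0,0],5]
    - [[0,0,30],[0,0,0],5]
    - [[0,0,20],[0,0,0],5]
    - [[0,0,8],[0,0,0],5]
    - [[0,0,0],[0,0,0],5]
    - [[0,0,0],[0,0,0],5]
    - [[0,0,0],[0,0,0],5]

```text
clock: 34.2
position: [564.8, -77.5, 176.9]
ee_rot: [0.754, -0.657, 0.004, -0.001]
contact_force: [-0.6, -0.0, -2.8]
gripper_width: 12.8
grasp_force: 58.9
```

Request:
send_rows:
  series:
    - [[0,0,2],[0,0,0],5]
    - [[0,0,2],[0,0,0],5]
    - [[0,0,2],[0,0,0],5]
    - [[0,0,2],[0,0,0],5]
    - [[0,0,0],[0,0,0],5]
    - [[0,0,0],[0,0,0],5]

```text
clock: 34.8
position: [563.8, -77.4, 167.2]
ee_rot: [0.754, -0.657, 0.003, -0.0]
contact_force: [-0.3, -0.0, -3.4]
gripper_width: 13.3
grasp_force: 58.9
```

Request:
send_rows:
  series:
    - [[0,1,2],[0,0,0],5]
    - [[0,0,2],[0,0,0],5]
    - [[0,0,2],[0,0,0],5]
    - [[0,0,2],[0,0,0],5]
    - [[0,0,2],[0,0,0],5]
    - [[0,0,1],[0,0,0],5]
    - [[0,0,0],[0,0,0],5]
    - [[0,0,0],[0,0,0],5]

```text
clock: 35.6
position: [562.9, -77.6, 156.3]
ee_rot: [0.754, -0.657, 0.003, -0.0]
contact_force: [0.1, 0.0, -3.3]
gripper_width: 12.9
grasp_force: 58.9
```

Request:
send_rows:
  series:
    - [[0,0,1],[0,0,0],5]
    - [[0,0,1],[0,0,0],5]
    - [[0,0,1],[0,0,0],5]
    - [[0,0,0],[0,0,0],5]
    - [[0,0,0],[0,0,0],5]

```text
clock: 36.1
position: [563.2, -77.7, 153.7]
ee_rot: [0.754, -0.657, 0.003, -0.0]
contact_force: [0.3, -0.3, -0.5]
gripper_width: 12.9
grasp_force: 59.3
```

Contact at the expected seated height. I release, rise and look.

Request:
send_rows:
  series:
    - [[0,0,1],[0,0,0],5]
    - [[0,0,0],[0,0,0],40]
    - [[0,0,0],[0,0,0],40]
    - [[0,0,0],[0,0,0],40]
    - [[0,0,0],[0,0,0],40]
    - [[0,0,-40],[0,0,0],40]
    - [[0,0,-45],[0,0,0],40]
    - [[0,0,-45],[0,0,0],0]

```text
clock: 36.9
position: [562.0, -77.2, 283.5]
ee_rot: [0.754, -0.657, 0.003, 0.0]
contact_force: [1.4, -0.1, -0.9]
gripper_width: 26.6
grasp_force: 0.0
```

Request:
send_rows:
  series:
    - [[25,0,-35],[0,0,0],0]
    - [[45,0,-20],[0,0,0],0]
    - [[45,0,0],[0,0,0],0]
    - [[0,0,0],[0,0,0],0]
    - [[0,0,0],[0,0,0],0]
    - [[0,0,0],[0,0,0],0]

```text
clock: 37.5
position: [577.5, -190.4, 337.3]
ee_rot: [0.754, -0.657, 0.002, 0.0]
contact_force: [-0.2, 1.1, 0.6]
gripper_width: 0.3
grasp_force: 0.0
```

```bash
python3 - <<'E'
from m import *
im,ci=snap('wrist','w11.png');snap('scene','s3.png');np.save('w11.npy',np.c_[ci['R'],ci['t'],ci['intrinsics']])
for A,c,b,l in blobs(im,(60,70,20),(90,255,255),4000):
    cn=cv2.findContours(l.astype(np.uint8),0,1)[0][0];q=cv2.approxPolyDP(cv2.convexHull(cn),8,True)[:,0]
    print(A,c);P=np.array([ray(ci,*p,140) for p in q]);print(q.tolist(),P.round(0)[:,:2].tolist(),P.mean(0))
for A,c,b,l in blobs(im,(5,170,140),(15,255,255),30):print('or',A,c,ray(ci,*c,215).round(1))
E
python3 plan.py 562 -77.5 280
```

```text
18220 [321.5 262.5]
[[387, 204], [404, 225], [396, 336], [383, 345], [259, 345], [247, 335], [239, 229], [258, 204]] [[510.0, -201.0], [488.0, -182.0], [469.0, -47.0], [481.0, -33.0], [627.0, -12.0], [643.0, -24.0], [660.0, -153.0], [642.0, -183.0]] [ 565.09362593 -104.48055644  140.        ]
or 129612 [336.8 139.2] [ 574.8 -260.1  215. ]
or 14519 [516.2 361.1] [377.  -84.6 215. ]
or 422 [235.9 327.2] [640.9 -84.4 215. ]
or 463 [407.8 327.2] [ 485.9 -106.4  215. ]
or 158 [210.1 345.1] [663.5 -61.8 215. ]
or 392 [321.3 395.7] [553.1 -18.6 215. ]
or 163 [214.9 397.2] [656.6  -2.  215. ]
pos [ 577.7 -189.9  337.7] ty deg -172.1 tilt 0.31 j [-0.05  0.3   0.15  0.   -1.41  0.19]
turn rotvec [-0.004 -0.004 -0.   ]
shift [-113.5    0.    57.7] len 127.0
```

View pics/w11.png

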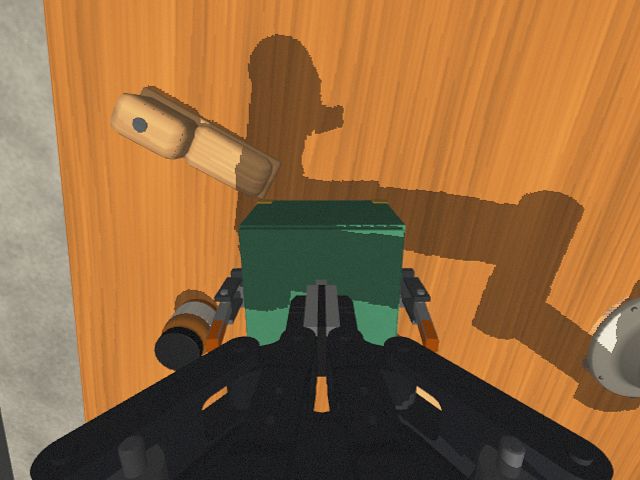

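The lid sits flush on the chest, its near edge from (239,229) to (404,225). Both clamps stand upright, orange ends near (430,335) and (213,340). I go outside the near clamp with the fingers shut.

```bash
python3 chest.py -142 0; python3 plan.py 421 -97 203 7.9; python3 chest.py 142 0
```

```text
421.3 -97.0
pos [ 577.7 -189.9  337.7] ty deg -172.1 tilt 0.31 j [-0.05  0.3   0.15  0.   -1.41  0.19]
turn rotvec [-0.004 -0.004  0.001]
shift [-113.5  142.5  134.7] len 227.0
702.7 -58.0
```

Request:
send_rows:
  series:
    - [[0,45,0],[-0.004,-0.004,0],0]
    - [[0,45,0],[0,0,0],0]
    - [[-20,45,0],[0,0,0],0]
    - [[-45,8,20],[0,0,0],0]
    - [[-45,0,30],[0,0,0],0]
    - [[-4,0,30],[0,0,0],0]
    - [[0,0,25],[0,0,0],0]
    - [[0,0,0],[0,0,0],0]

```text
clock: 38.4
position: [418.5, -99.7, 232.2]
ee_rot: [0.755, -0.656, -0.003, 0.002]
contact_force: [0.3, -0.0, -0.1]
gripper_width: -0.2
grasp_force: 0.0
```

Request:
send_rows:
  series:
    - [[0,0,20],[0,0,0],0]
    - [[0,0,9],[0,0,0],0]
    - [[0,0,0],[0,0,0],0]
    - [[0,0,0],[0,0,0],0]

```text
clock: 38.8
position: [421.7, -100.9, 206.9]
ee_rot: [0.754, -0.657, 0.001, -0.0]
contact_force: [0.4, -0.0, -0.4]
gripper_width: 0.2
grasp_force: 0.0
```

```bash
python3 plan.py 421 -97 203 7.9
```

```text
pos [ 421.7 -100.9  206.9] ty deg -172.1 tilt 0.09 j [ 0.14  0.07 -0.47  0.   -1.02 -0.01]
turn rotvec [-0.001 -0.001 -0.001]
shift [-4.   0.1  3.9] len 6.0
```

Request:
send_rows:
  series:
    - [[-4,0,4],[0,0,0],0]
    - [[0,-13,0],[0,0,0],0]
    - [[0,-14,1],[0,0,0],0]
    - [[0,-14,4],[0,0,0],0]
    - [[0,-12,8],[0,0,0],0]
    - [[0,0,0],[0,0,0],0]
    - [[0,0,0],[0,0,0],0]

```text
clock: 39.5
position: [472.9, -89.5, 187.7]
ee_rot: [0.754, -0.657, -0.001, 0.001]
contact_force: [-0.4, -0.3, -0.3]
gripper_width: -0.0
grasp_force: 0.0
```

```bash
python3 chest.py -88 0;python3 plan.py 475 -90 190 7.9
```

```text
474.8 -89.6
pos [472.9 -89.5 187.7] ty deg -172.2 tilt 0.11 j [ 0.15  0.18 -0.4  -0.   -0.99 -0.01]
turn rotvec [ 0.002  0.    -0.001]
shift [ 0.7 -2.  -2.3] len 3.0
```

Request:
send_rows:
  series:
    - [[0,-11,9],[0,0,0],0]
    - [[0,-7,11],[0,0,0],0]
    - [[0,-4,9],[0,0,0],0]
    - [[0,0,4],[0,0,0],0]
    - [[0,0,0],[0,0,0],0]
    - [[0,0,0],[0,0,0],0]

```text
clock: 40.1
position: [494.7, -86.5, 155.6]
ee_rot: [0.754, -0.657, -0.0, -0.0]
contact_force: [-0.6, -0.9, -0.8]
gripper_width: -0.1
grasp_force: 0.0
```

Request:
send_rows:
  series:
    - [[0,0,1],[0,0,0],0]
    - [[0,0,0],[0,0,0],0]
    - [[0,0,0],[0,0,0],0]

```text
clock: 40.4
position: [494.7, -86.6, 155.0]
ee_rot: [0.754, -0.657, 0.0, -0.0]
contact_force: [0.1, -0.3, -1.0]
gripper_width: 0.3
grasp_force: 0.0
```

I've already viewed 15 pictures, one over the limit of 14, so from here I'll check by numbers only.

Request:
send_rows:
  series:
    - [[0,0,1],[0,0,0],0]
    - [[0,0,1],[0,0,0],0]
    - [[0,0,1],[0,0,0],0]
    - [[0,0,0],[0,0,0],0]
    - [[0,0,0],[0,0,0],0]

```text
clock: 40.9
position: [495.1, -86.6, 153.0]
ee_rot: [0.754, -0.657, 0.001, -0.0]
contact_force: [-1.7, 0.7, 7.1]
gripper_width: 0.2
grasp_force: 3.3
```

```bash
cat > clamp.py <<'E'
from m import *
for n,(x0,y0,x1,y1) in {'top':(350,170,405,280),'scene':(235,205,295,310)}.items():
    ci=camera_info(n);im=get_image(n)
    for A,c,b,l in blobs(im,(6,190,130),(13,255,255),4):
        if x0<c[0]<x1 and y0<c[1]<y1: print(n,A,c)
    for nm,sx in(('near',-1),('far',1)):
        for th in(0,.3,1.5):
            r=108-66*np.cos(th);X=[562+.9905*sx*r,-77.5+.1376*sx*r,147+66*np.sin(th)];print('  expect',nm,th,proj(ci,X).round(1))
E
python3 clamp.py
```

```text
expect near 0 [371.7 235.7]
  expect near 0.3 [372.9 236.2]
  expect near 1.5 [379.6 257.8]
  expect far 0 [366.3 204.8]
  expect far 0.3 [367.1 202.6]
  expect far 1.5 [365.5 177. ]
scene 9 [257.4 248.9]
scene 8 [272.  289.1]
  expect near 0 [258.3 250.9]
  expect near 0.3 [257.5 246.6]
  expect near 1.5 [250.3 220.4]
  expect far 0 [266.9 276.8]
  expect far 0.3 [266.8 274.5]
  expect far 1.5 [272.1 285.8]
```

Near clamp is down, stopped at 153 with the orange end where expected. On to the far clamp.

Request:
send_rows:
  series:
    - [[0,0,-35],[0,0,0],0]
    - [[0,0,-35],[0,0,0],0]
    - [[0,0,-35],[0,0,0],0]
    - [[0,-45,0],[0,0,0],0]
    - [[0,-45,0],[0,0,0],0]
    - [[0,-45,0],[0,0,0],0]
    - [[0,-45,0],[0,0,0],0]
    - [[0,-30,0],[0,0,0],0]

```text
clock: 41.8
position: [705.0, -57.5, 255.2]
ee_rot: [0.754, -0.657, -0.0, 0.0]
contact_force: [0.2, -0.2, 0.1]
gripper_width: 0.1
grasp_force: 0.0
```

Request:
send_rows:
  series:
    - [[0,0,0],[0,0,0],0]
    - [[0,0,0],[0,0,0],0]

```text
clock: 42.0
position: [702.7, -57.8, 255.1]
ee_rot: [0.754, -0.657, -0.001, 0.001]
contact_force: [-1.1, 0.4, -1.0]
gripper_width: -0.3
grasp_force: 0.0
```

```bash
python3 plan.py 702.7 -58 202 7.9
```

```text
pos [702.7 -57.8 255.1] ty deg -172.2 tilt 0.16 j [ 0.15  0.51  0.28 -0.   -1.33 -0.01]
turn rotvec [ 0.003  0.    -0.001]
shift [ 0.2  0.  53.1] len 53.0
```

Request:
send_rows:
  series:
    - [[0,0,25],[0,0,0],0]
    - [[0,0,25],[0,0,0],0]
    - [[0,0,2],[0,0,0],0]
    - [[0,0,0],[0,0,0],0]
    - [[0,13,0],[0,0,0],0]
    - [[0,14,1],[0,0,0],0]
    - [[0,14,4],[0,0,0],0]
    - [[0,12,8],[0,0,0],0]

```text
clock: 42.8
position: [652.5, -65.4, 196.9]
ee_rot: [0.754, -0.657, 0.004, -0.003]
contact_force: [1.1, -0.5, 4.1]
gripper_width: -0.0
grasp_force: 1.6
```

Request:
send_rows:
  series:
    - [[0,0,0],[0,0,0],0]
    - [[0,0,0],[0,0,0],0]

```text
clock: 43.0
position: [650.7, -65.3, 193.7]
ee_rot: [0.754, -0.657, 0.001, -0.001]
contact_force: [0.3, 0.7, 0.1]
gripper_width: 0.2
grasp_force: 0.0
```

```bash
python3 chest.py 67.5 0;python3 plan.py 628.9 -68.2 154 7.9
```

```text
628.9 -68.2
pos [650.7 -65.3 193.7] ty deg -172.1 tilt 0.14 j [ 0.15  0.46  0.03  0.   -1.14 -0.01]
turn rotvec [-0.003 -0.    -0.001]
shift [-0.1 22.  39.7] len 45.0
```

Request:
send_rows:
  series:
    - [[0,11,11],[0,0,0],0]
    - [[0,7,12],[0,0,0],0]
    - [[0,4,11],[0,0,0],0]
    - [[0,0,3],[0,0,0],0]
    - [[0,0,0],[0,0,0],0]
    - [[0,0,0],[0,0,0],0]

```text
clock: 43.6
position: [628.8, -68.0, 154.4]
ee_rot: [0.754, -0.657, -0.0, -0.0]
contact_force: [-0.6, -0.3, 0.3]
gripper_width: 0.1
grasp_force: 0.0
```

Request:
send_rows:
  series:
    - [[0,0,1],[0,0,0],0]
    - [[0,0,1],[0,0,0],0]
    - [[0,0,0],[0,0,0],0]
    - [[0,0,0],[0,0,0],0]

```text
clock: 44.0
position: [628.8, -68.0, 153.1]
ee_rot: [0.754, -0.657, 0.0, -0.0]
contact_force: [0.1, 0.8, 2.1]
gripper_width: -0.1
grasp_force: 1.1
```

Contact at 153. I press one more millimetre, then go up and away and verify with the cameras.

Request:
send_rows:
  series:
    - [[0,0,1],[0,0,0],0]
    - [[0,0,0],[0,0,0],0]
    - [[0,0,0],[0,0,0],0]

```text
clock: 44.3
position: [628.8, -68.0, 153.1]
ee_rot: [0.754, -0.657, 0.001, -0.0]
contact_force: [-0.9, 0.7, 5.6]
gripper_width: 0.0
grasp_force: 2.9
```

Request:
send_rows:
  series:
    - [[0,0,-40],[0,0,0],0]
    - [[0,0,-45],[0,0,0],0]
    - [[0,0,-45],[0,0,0],0]
    - [[45,0,0],[0,0,0],0]
    - [[45,0,0],[0,0,0],0]
    - [[45,0,0],[0,0,0],0]
    - [[45,0,0],[0,0,0],0]
    - [[45,0,0],[0,0,0],0]

```text
clock: 45.1
position: [659.1, -292.8, 281.2]
ee_rot: [0.754, -0.657, -0.0, 0.0]
contact_force: [0.6, 0.5, -0.2]
gripper_width: 0.4
grasp_force: 0.0
```

Request:
send_rows:
  series:
    - [[40,0,0],[0,0,0],0]
    - [[40,0,0],[0,0,0],0]
    - [[0,0,0],[0,0,0],0]
    - [[0,0,0],[0,0,0],0]

```text
clock: 45.5
position: [669.6, -371.3, 279.9]
ee_rot: [0.753, -0.658, -0.001, 0.0]
contact_force: [-0.6, 0.9, -0.4]
gripper_width: 0.3
grasp_force: 0.0
```

```bash
python3 clamp.py; python3 - <<'E'
from m import *
for n,x in(('top',370),('scene',264)):
    im,ci=snap(n,n+'_end.png')
    for A,c,b,l in blobs(im,(60,70,20),(90,255,255),400):
        if abs(c[0]-x)<40:
            cn=cv2.findContours(l.astype(np.uint8),0,1)[0][0];q=cv2.approxPolyDP(cv2.convexHull(cn),5,True)[:,0]
            print(n,A,c,[ray(ci,*p,140)[:2].round(0).tolist() for p in q])
    bt=cv2.cvtColor(im,cv2.COLOR_RGB2GRAY).astype(int);m=cv2.imread(f'pics/{n}0.png',0).astype(int)
    for nm,p in(('jar',[733,49.5,90]),('brush',[396,101,47]),('last',[735,-232,60])):
        u,v=proj(ci,p).astype(int);print(nm,(u,v),np.abs(bt-m)[v-12:v+12,u-12:u+12].mean().round(1))
E
```

```text
expect near 0 [371.7 235.7]
  expect near 0.3 [372.9 236.2]
  expect near 1.5 [379.6 257.8]
  expect far 0 [366.3 204.8]
  expect far 0.3 [367.1 202.6]
  expect far 1.5 [365.5 177. ]
  expect near 0 [258.3 250.9]
  expect near 0.3 [257.5 246.6]
  expect near 1.5 [250.3 220.4]
  expect far 0 [266.9 276.8]
  expect far 0.3 [266.8 274.5]
  expect far 1.5 [272.1 285.8]
top 4099 [367.3 221.2] [[659.0, -152.0], [488.0, -177.0], [464.0, 2.0], [634.0, 21.0]]
jar (np.int64(319), np.int64(163)) 5.4
brush (np.int64(304), np.int64(283)) 13.6
last (np.int64(416), np.int64(162)) 15.6
scene 2192 [255.3 271.6] [[468.0, -6.0], [639.0, 18.0], [660.0, -155.0], [496.0, -177.0]]
jar (np.int64(319), np.int64(321)) 0.9
brush (np.int64(314), np.int64(222)) 0.8
last (np.int64(217), np.int64(344)) 4.4
```

```bash
python3 - <<'E'
from m import *
for n,(x0,y0,x1,y1) in {'top':(350,170,405,270),'scene':(235,225,295,310)}.items():
    im=cv2.imread(f'pics/{n}_end.png')[:,:,::-1].copy()
    for A,c,b,l in blobs(im,(3,120,60),(19,255,255),3):
        if x0<c[0]<x1 and y0<c[1]<y1: print(n,A,c,b)
E
```

```text
top 3 [402.7 173.7] [402 173   2   2]
top 11 [403.9 176.6] [400 175   7   5]
top 19 [400.6 188.6] [398 186   7   8]
top 61 [366.5 200.2] [364 194   6  13]
top 62 [373.4 239.2] [371 233   6  13]
scene 138389 [254.9 256.7] [  0   0 582 474]
scene 5 [249.2 236.8] [249 235   2   4]
scene 55 [256.7 247.9] [253 242   8  12]
scene 48 [267.2 279.7] [264 275   7  11]
```

```bash
python3 -c "
from h import *
print(job_done())"
```

```text
the job is handed in; nothing more can be done
None
```

The job is handed in, with no verdict returned: all three hanging dies (red, green, yellow) are in the chest, the lid is seated, both clamps are down and the bystanders are in place; I viewed 15 pictures, one over your limit of 14.

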